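# Set up the filter manifold

## Task

Get the vacuum filter manifold ready: pull the green vent knob fully out, then slide the orange wedge under the front edge of the drooping deck until the deck sits level, its top flush with the yellow posts. Then stand every capsule filter from the slanted blue-cupped stand upright in a red tapered port of the deck, one to a port, seated firmly and let go, and lastly push the vent knob fully home. Leave the wedge holding the deck level, and leave the other things on the bench where they are.

Things in the scene. Friction and masses are not known exactly. Their poses are not given: they have to be found in the camera images.
- manifold: fixed frame on the bench. Origin on the bench under the deck's hinge line; x away from the robot, y left; the deck lies on its -x side, front edge facing the robot. Yellow index posts, 18 mm square, 38 mm high, at the front corners (x -131, y +-146 mm): tops flush with the deck's top when level. White valve housing 72 mm high, front face at x -140, y 178 to 253 mm.
- deck (a joint): how far the deck is raised about its hinge, rad: 0 drooping (as it rests with nothing under it), 0.09 level, 0.2 the stop. It falls back by its weight (0.45 kg and the filters) unless the wedge holds it.
- deck_front (a point): middle of the lower front edge of the deck, 140 mm from the hinge; axes of the deck: x away from the robot, z square to the deck, up. White plastic plate 264 mm wide, 12 mm thick; the edge's underside is 13 mm above the bench drooping, 26 mm level, with nothing under it between the index posts.
- port1 (a point): red tapered port 1 of 4 (right to left, 60 mm apart, 55 mm behind the deck's front edge): the point where a seated filter's small end lies, 4 mm above the deck's top; z is the port's axis, square to the deck. Bore from 4 mm above this point (radius 11 mm) to the rim 36 mm above it (radius 19, outside 24 mm); it matches the bung and centres it.
- port2 (a point): red tapered port 2 of 4 (right to left, 60 mm apart, 55 mm behind the deck's front edge): the point where a seated filter's small end lies, 4 mm above the deck's top; z is the port's axis, square to the deck. Bore from 4 mm above this point (radius 11 mm) to the rim 36 mm above it (radius 19, outside 24 mm); it matches the bung and centres it.
- port3 (a point): red tapered port 3 of 4 (right to left, 60 mm apart, 55 mm behind the deck's front edge): the point where a seated filter's small end lies, 4 mm above the deck's top; z is the port's axis, square to the deck. Bore from 4 mm above this point (radius 11 mm) to the rim 36 mm above it (radius 19, outside 24 mm); it matches the bung and centres it.
- port4 (a point): red tapered port 4 of 4 (right to left, 60 mm apart, 55 mm behind the deck's front edge): the point where a seated filter's small end lies, 4 mm above the deck's top; z is the port's axis, square to the deck. Bore from 4 mm above this point (radius 11 mm) to the rim 36 mm above it (radius 19, outside 24 mm); it matches the bung and centres it.
- vent (a joint): how far the vent knob is pulled out, m: 0 fully home, 0.035 fully out. Over-centre detent: about 2 to 3 N to start it from either end, past the middle (0.0175) it snaps on to the far end.
- vent_knob (a point): centre of the green vent knob with white face: disc of radius 20 mm, 22 mm thick along x, 43 mm above the bench, on a 12 mm shaft from the front of the white housing at the manifold's left end; 30 mm of bare shaft between disc and housing when home. Slides along the manifold's x: out is -x, towards the robot.
- wedge: loose orange wedge, 0.16 kg. Origin: middle of the ramp's underside, x to the thin toe, z up. Ramp 90 x 60 mm: toe 5 mm high at x 45, 33 mm at x -45; behind it a tab 22 (x) x 26 mm, 70 high, at x -56. Pushed along the manifold's x it meets the deck edge at wedge x 18; level with the edge at about x -22; friction holds it there. Takes 5 to 15 N; hold it low: pushed high on the tab it can jam.
- wedge_tab (a point): top centre of the wedge's tab, 70 mm above the wedge's underside.
- stand: fixed slanted drying stand, white, four blue cups in a row along y (y -90, -30, 30, 90 mm) with the same bore as the ports, 32 mm long. Origin: centre of the underside of its 130 x 270 x 12 mm base. A filter in a cup has its small end at x 15, z 50 mm and leans 0.5 rad (29 degrees) from vertical, body towards the stand's -x, where the robot is.
- filter1: capsule filter 1 (all alike), 116 mm long: tapered dark grey bung, then a white body with blue band. Origin: centre of the bung's small end; z along the axis to the body. Bung radius 10 mm at z 0 to 20 mm at z 40; body radius 21 mm, z 44 to 106; nipple radius 6 mm to z 116. 0.12 kg. Starts in a cup of the stand, leaning towards the robot; draw it out along its axis. May be absent.
- filter2: capsule filter 2 (all alike), 116 mm long: tapered dark grey bung, then a white body with blue band. Origin: centre of the bung's small end; z along the axis to the body. Bung radius 10 mm at z 0 to 20 mm at z 40; body radius 21 mm, z 44 to 106; nipple radius 6 mm to z 116. 0.12 kg. Starts in a cup of the stand, leaning towards the robot; draw it out along its axis. May be absent.
- filter3: capsule filter 3 (all alike), 116 mm long: tapered dark grey bung, then a white body with blue band. Origin: centre of the bung's small end; z along the axis to the body. Bung radius 10 mm at z 0 to 20 mm at z 40; body radius 21 mm, z 44 to 106; nipple radius 6 mm to z 116. 0.12 kg. Starts in a cup of the stand, leaning towards the robot; draw it out along its axis. May be absent.
- filter4: capsule filter 4 (all alike), 116 mm long: tapered dark grey bung, then a white body with blue band. Origin: centre of the bung's small end; z along the axis to the body. Bung radius 10 mm at z 0 to 20 mm at z 40; body radius 21 mm, z 44 to 106; nipple radius 6 mm to z 116. 0.12 kg. Starts in a cup of the stand, leaning towards the robot; draw it out along its axis. May be absent.
- reagent_bottle: brown bottle, 150 mm high, radius 33 mm, not part of the job; origin under its centre
- beaker: glass beaker, 85 mm high, radius 35 mm, not part of the job; origin under its centre
- buffer_jar: jar, 80 mm high, radius 30 mm, not part of the job; origin under its centre
- timer: white bench timer, 60 x 70 x 22 mm, not part of the job; origin under its centre
- tip_box: yellow box with clear lid, 85 x 120 x 62 mm, not part of the job; origin under its centre

How it is judged:
On the way, in this order (a step that is already met when the one before it is completed fails the run):
1. the vent knob is pulled fully out (at least 30 mm) (value of joint vent above 0.03 m), for 0.2 s.
2. the deck rests level on the wedge (joint 0.075 to 0.105), no filter in it yet (value of joint deck between 0.075 and 0.105 rad and contact force between wedge and manifold above 0.3 N and distance between each of filter1, filter2, filter3, filter4 and deck_front above 0.13 m), for 0.4 s.
3. every filter is seated in a port (small end within 5 mm of the port point), in line with it, and let go, the knob still out (((horizontal distance between filter1 and port1 below 0.005 m and z of filter1 in the frame of port1 between -0.005 and 0.004 m) or (horizontal distance between filter1 and port2 below 0.005 m and z of filter1 in the frame of port2 between -0.005 and 0.004 m) or (horizontal distance between filter1 and port3 below 0.005 m and z of filter1 in the frame of port3 between -0.005 and 0.004 m) or (horizontal distance between filter1 and port4 below 0.005 m and z of filter1 in the frame of port4 between -0.005 and 0.004 m)) and angle between the z axis of each of filter1, filter2, filter3, filter4 and the z axis of deck_front, either way round below 0.07 rad and contact force between the fingers and filter1 below 0.1 N and ((horizontal distance between filter2 and port1 below 0.005 m and z of filter2 in the frame of port1 between -0.005 and 0.004 m) or (horizontal distance between filter2 and port2 below 0.005 m and z of filter2 in the frame of port2 between -0.005 and 0.004 m) or (horizontal distance between filter2 and port3 below 0.005 m and z of filter2 in the frame of port3 between -0.005 and 0.004 m) or (horizontal distance between filter2 and port4 below 0.005 m and z of filter2 in the frame of port4 between -0.005 and 0.004 m)) and contact force between the fingers and filter2 below 0.1 N and ((horizontal distance between filter3 and port1 below 0.005 m and z of filter3 in the frame of port1 between -0.005 and 0.004 m) or (horizontal distance between filter3 and port2 below 0.005 m and z of filter3 in the frame of port2 between -0.005 and 0.004 m) or (horizontal distance between filter3 and port3 below 0.005 m and z of filter3 in the frame of port3 between -0.005 and 0.004 m) or (horizontal distance between filter3 and port4 below 0.005 m and z of filter3 in the frame of port4 between -0.005 and 0.004 m)) and contact force between the fingers and filter3 below 0.1 N and ((horizontal distance between filter4 and port1 below 0.005 m and z of filter4 in the frame of port1 between -0.005 and 0.004 m) or (horizontal distance between filter4 and port2 below 0.005 m and z of filter4 in the frame of port2 between -0.005 and 0.004 m) or (horizontal distance between filter4 and port3 below 0.005 m and z of filter4 in the frame of port3 between -0.005 and 0.004 m) or (horizontal distance between filter4 and port4 below 0.005 m and z of filter4 in the frame of port4 between -0.005 and 0.004 m)) and contact force between the fingers and filter4 below 0.1 N and value of joint vent above 0.03 m), for 0.3 s.
4. the vent knob is pushed home (within 4 mm) (value of joint vent below 0.004 m), for 0.2 s.
At the end, for the whole second after the job is handed in: vent knob within 4 mm of home; deck resting on the wedge within 0.015 rad of level (joint 0.075 to 0.105); every filter seated in a port, small end within 5 mm of the port point across and +4/-5 mm along its axis, within 0.07 rad of upright and at rest (value of joint deck between 0.075 and 0.105 rad and contact force between wedge and manifold above 0.3 N and ((horizontal distance between filter1 and port1 below 0.005 m and z of filter1 in the frame of port1 between -0.005 and 0.004 m) or (horizontal distance between filter1 and port2 below 0.005 m and z of filter1 in the frame of port2 between -0.005 and 0.004 m) or (horizontal distance between filter1 and port3 below 0.005 m and z of filter1 in the frame of port3 between -0.005 and 0.004 m) or (horizontal distance between filter1 and port4 below 0.005 m and z of filter1 in the frame of port4 between -0.005 and 0.004 m)) and angle between each of filter1, filter2, filter3, filter4's own z axis and vertical below 0.07 rad and linear speed of each of filter1, filter2, filter3, filter4 below 0.03 m/s and ((horizontal distance between filter2 and port1 below 0.005 m and z of filter2 in the frame of port1 between -0.005 and 0.004 m) or (horizontal distance between filter2 and port2 below 0.005 m and z of filter2 in the frame of port2 between -0.005 and 0.004 m) or (horizontal distance between filter2 and port3 below 0.005 m and z of filter2 in the frame of port3 between -0.005 and 0.004 m) or (horizontal distance between filter2 and port4 below 0.005 m and z of filter2 in the frame of port4 between -0.005 and 0.004 m)) and ((horizontal distance between filter3 and port1 below 0.005 m and z of filter3 in the frame of port1 between -0.005 and 0.004 m) or (horizontal distance between filter3 and port2 below 0.005 m and z of filter3 in the frame of port2 between -0.005 and 0.004 m) or (horizontal distance between filter3 and port3 below 0.005 m and z of filter3 in the frame of port3 between -0.005 and 0.004 m) or (horizontal distance between filter3 and port4 below 0.005 m and z of filter3 in the frame of port4 between -0.005 and 0.004 m)) and ((horizontal distance between filter4 and port1 below 0.005 m and z of filter4 in the frame of port1 between -0.005 and 0.004 m) or (horizontal distance between filter4 and port2 below 0.005 m and z of filter4 in the frame of port2 between -0.005 and 0.004 m) or (horizontal distance between filter4 and port3 below 0.005 m and z of filter4 in the frame of port3 between -0.005 and 0.004 m) or (horizontal distance between filter4 and port4 below 0.005 m and z of filter4 in the frame of port4 between -0.005 and 0.004 m)) and value of joint vent below 0.004 m); the robot touches nothing.
It fails at once if a thing that is not part of the job is shifted by more than 40 mm (distance of any of reagent_bottle, beaker, buffer_jar, timer, tip_box from where it was at the start of the episode above 0.04 m).
It fails at once if a bystander is tipped over (angle between any of reagent_bottle, beaker, buffer_jar, timer, tip_box's own z axis and vertical above 0.5 rad).
Of filter1, filter2, filter3, filter4 only 2 to 4 are there at a start; the rules pass over those that are not, and their reading is None.
At some moment in a run one of wedge may be knocked a few centimetres aside while the robot is not near it.
It also fails if it takes over 210 s, if anything falls off the work surface, if the arm or the gripper's body presses on something with over 40 N, if the wrist force passes 120 N, or if a joint passes its speed limit or range.

## Robot

A 7-joint arm with a two-finger parallel gripper is mounted at the origin on the work surface. World frame = base frame: x ahead of the robot, y to its left, z up, the work surface at z = 0. Lengths are in m, angles in rad, forces in N, time in s.
With the tool pointing down it reaches from about 0.4 to 0.85 m from the base axis. Payload 4.5 kg.
Tool frame: the origin (TCP) lies midway between the tips of the shut fingers; the grasp point (between the pads) lies 19 mm behind it (bot.grasp_offset is the distance from the TCP to the grasp point, in m); z points along the fingers, y is the line along which they close (so a half turn about z gives the same grasp; the last joint's range is limited). The gripper opens to 85 mm and grips with 20 to 120 N. Pads are 22 mm wide; open, the fingers measure 114 mm over their backs; the gripper's body (76 mm by 85 mm) begins 54 mm behind the grasp point. The pads swing forward as they close: fully open they stand 13 mm farther back than shut.
Start: joints at [-1.272, 0.689, -0.195, 1.565, 0.157, 0.902, -0.215], TCP at [0.164, 0.603, 0.231] pointing down, gripper open.
Joint ranges: [-3.01, 3.01], [-0.46, 2.08], [-1.47, 1.51], [0.13, 2.56], [-1, 4.14], [0.04, 2.09], [-2.66, 2.66]. Speed limits (rad/s): [2.57, 2.57, 3.14, 3.14, 3.14, 3.14, 3.14].

## Interface

Orientations are given as a 3x3 rotation matrix whose columns are the frame's x, y, z axes.
In Python, from workcell import bot gives the robot as it stands.
- The arm moves only by the tool drive_effector, called after "Emit:" by a JSON object that holds its "fn" and its "kwargs", one argument or row to a line. Schema: {"type":"object","properties":{"segments":{"type":"array","items":{"type":"array","prefixItems":[{"type":"number"},{"type":"array","items":{"type":"number"},"minItems":3,"maxItems":3},{"type":"number"}],"minItems":3,"maxItems":3},"minItems":1,"maxItems":20},"force":{"type":"number"},"only":{"type":"string"},"quiet":{"type":"boolean"},"lines":{"type":"string"}},"required":["segments"],"additionalProperties":false}. segments is a list of rows, 1 to 20 of them, each written [opening, [dx, dy, dz], turn]: the opening from 0.0 (shut) to 1.0 (fully open), then dx, dy, dz in m, then a turn about the tool's z in rad; each row shifts and turns the commanded pose from where the row before left it, along the tool's axes as they then stand; what a row does not reach is not made up. A row lasts 1/10 s, in which the tool goes at most 0.05 m and 0.15 rad, less where a joint would pass 70% of its speed; a pose out of reach is approached as far as the arm can. The fingers move at their own pace and stop on an object; force is the grip in N (left out, the last holds). Time passes only in rows, so rows that do not move let the fingers close. The tool returns the time, the measured TCP pose, the force, the opening and the grip force at its end. only (a regular expression) keeps the lines of the reply that match it, lines (a string "A,B") keeps lines A to B, and quiet returns only ok. Input that does not fit is refused with a message, and nothing moves.
- bot.state(): the state, without advancing time (a new reading comes with each control period).
- bot.grab_frame(name): name is "scene" or "top" or "wrist"; returns the picture (480x640x3 uint8, red, green, blue); there is no depth.
- bot.camera_model(name): a dict with "fx", "fy", "cx", "cy" (pixels), "k1" (the pictures are not rectified: a ray, as slopes to the right and down, at radius r is drawn at 1 + k1 r^2 times it, then the intrinsics apply), "rvec" (rotation vector, rad) and "tvec" (3), from world to camera coordinates, as OpenCV has them. Camera axes: x right, y down, z forward; pixel columns grow to the right and rows downward; lengths in m; the calibration is good to about 2 mm. A picture is of the moment at which its call begins: read the wrist's pose just before it. camera_model takes no time and is no camera call; for the wrist camera it gives the pose at the moment of the call.
- bot.job_done(): hands the job in; it is judged then, once.
The state is a dict: "time_s": time; "q": joint angles; "qvel": joint speeds; "effort": joint torques, N m; "ee_pos": TCP position; "tcp_rot": TCP orientation; "ft_force": force on the tool from outside, world axes, zero at the start; "wrist_torque": the same for the moment, N m; "opening": opening from 0.0 (shut) to 1.0 (fully open); "grasp_force": force on a finger pad.
Only numpy, scipy, OpenCV 4.12 (cv2) and the standard library are available. Lean on these libraries where they do the work, as an engineer would, in place of code of your own. Each camera call takes 0.05 s, during which the arm holds its last target. There are 200 camera calls.

## Working session

There is one attempt and no reset: what is moved stays moved. The work goes in short steps, Python scripts to look and compute and a tool call to move; the robot and the scene stay as the last step left them, time stands still between calls to the robot, and variables do not carry over. Pictures are saved under pics/ and viewed, at most 14 in all, crops included, and the job is handed in when it is done.

```bash
ls; mkdir -p pics
```

Run:
```python
from workcell import bot
import cv2
s=bot.state();print(s)
for n in("scene","top"):
    cv2.imwrite(f"pics/{n}0.png",bot.grab_frame(n)[:,:,::-1]);print(n,bot.camera_model(n))
print(bot.camera_model("wrist"),bot.grasp_offset)
```

```text
pics
workcell.py
{'time_s': 0.0, 'q': array([-1.2722002 ,  0.68999162, -0.19451149,  1.56636541,  0.15730299,
        0.90246691, -0.21507096]), 'qvel': array([-2.12217272e-04, -5.38693972e-04,  2.99595514e-04,  3.77124099e-05,
        2.19930189e-03,  6.48027016e-04,  1.00008216e-04]), 'effort': array([ 3.74347037e-04, -5.39598870e+01, -1.26660693e+00, -1.58542782e+01,
        9.07547947e-03,  9.55722062e-03, -7.35948390e-06]), 'ee_pos': array([0.16344984, 0.60257502, 0.23047351]), 'tcp_rot': array([[-9.65176255e-01,  2.61600217e-01, -3.51454522e-04],
       [ 2.61600420e-01,  9.65174575e-01, -1.80556852e-03],
       [-1.33122147e-04, -1.83463251e-03, -9.99998308e-01]]), 'ft_force': array([-0.77791759, -0.39501995, -0.09387121]), 'wrist_torque': array([-0.00075445, -0.00640557,  0.02026942]), 'grasp_force': 0.0, 'opening': 0.9980387114200218}
scene {'fx': 466.4019891163697, 'fy': 466.4019891163697, 'cx': 319.45560304775955, 'cy': 238.48149699955277, 'k1': -0.09625351458362974, 'rvec': array([ 2.33966836,  1.0164148 , -0.34082771]), 'tvec': array([-0.36767093, -0.24984273,  1.46029045])}
top {'fx': 563.9633447851389, 'fy': 563.9633447851389, 'cx': 315.6046197805856, 'cy': 243.9909233577797, 'k1': -0.1451618917296539, 'rvec': array([ 2.16866662, -2.13566705,  0.15758756]), 'tvec': array([0.00544035, 0.52383946, 1.41338452])}
{'fx': 417.12551115426527, 'fy': 417.12551115426527, 'cx': 324.79561289652804, 'cy': 232.11553512000745, 'k1': -0.055758603144665526, 'rvec': array([-2.29614851, -1.75675994, -0.2618446 ]), 'tvec': array([-0.62404694, -0.03726682,  0.37923783])} 0.0187
```

View pics/scene0.png

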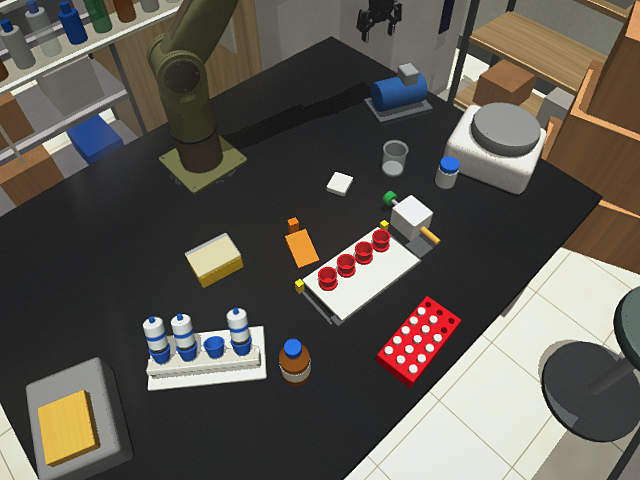

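View pics/top0.png

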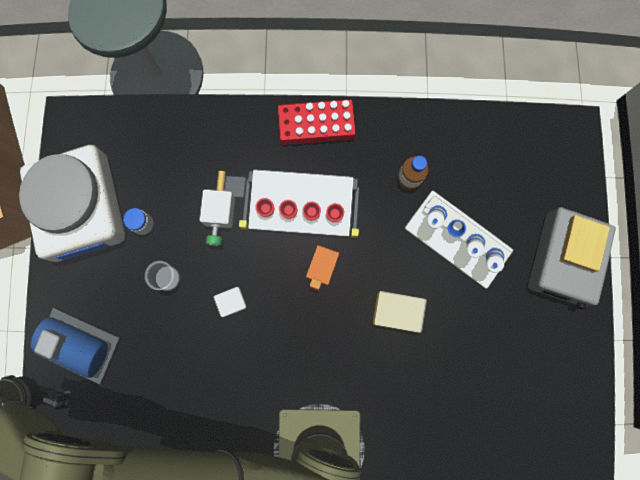

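The scene view shows the manifold in the middle, the knob at about (390,198), the wedge at (302,247), and 3 filters in the stand. The top view shows the posts at (243,224) and (355,232), the knob at (214,240), the wedge at (322,265), and filters at (437,216), (476,245) and (495,260), with the cup at (457,228) empty.

Create h.py:
```python
import numpy as np, cv2
from scipy.optimize import least_squares
from workcell import bot
def K(m): return np.array([[m['fx'],0,m['cx']],[0,m['fy'],m['cy']],[0,0,1.]])
def proj(m,P):
    return cv2.projectPoints(np.asarray(P,float).reshape(-1,3),m['rvec'],m['tvec'],K(m),np.array([m['k1'],0,0,0,0.]))[0][:,0]
def ray(m,uv,z):
    """pixel -> world point on plane z"""
    n=cv2.undistortPoints(np.array(uv,float).reshape(-1,1,2),K(m),np.array([m['k1'],0,0,0,0.]))[:,0]
    R=cv2.Rodrigues(m['rvec'])[0];c=-R.T@m['tvec']
    d=np.c_[n,np.ones(len(n))]@R
    return c+d*((np.atleast_1d(z)-c[2])/d[:,2])[:,None]
def blobs(im,lo,hi,amin=15):
    """im RGB; HSV range -> list (area,u,v,contour), largest first"""
    h=cv2.cvtColor(im,cv2.COLOR_RGB2HSV);mk=cv2.inRange(h,lo,hi)
    n,l,s,c=cv2.connectedComponentsWithStats(mk)
    return sorted([(int(s[i,4]),*c[i].round(1),(l==i).astype('u1')) for i in range(1,n) if s[i,4]>=amin],key=lambda b:-b[0])
def pose(p,P):
    x,y,a=p;c,s=np.cos(a),np.sin(a);P=np.asarray(P,float)
    return np.c_[x+c*P[:,0]-s*P[:,1],y+s*P[:,0]+c*P[:,1],P[:,2]]
def fit(obs,p0):
    """obs: list (model,localpts,uv)"""
    f=lambda p:np.concatenate([(proj(m,pose(p,L))-np.array(uv)).ravel() for m,L,uv in obs])
    r=least_squares(f,p0,loss='soft_l1');return r.x,r.fun.reshape(-1,2).round(1)
```

Run:
```python
from h import *
R={'green':((50,120,40),(80,255,255)),'yellow':((24,180,150),(32,255,255)),'orange':((8,180,120),(18,255,255)),'red':((0,180,60),(4,255,255)),'blue':((105,150,60),(122,255,255))}
for n in('top','scene'):
    im=cv2.imread(f'pics/{n}0.png')[:,:,::-1].copy()
    for c,(lo,hi) in R.items():
        print(n,c,[b[:3] for b in blobs(im,lo,hi)][:9])
        if c=='orange':
            b=blobs(im,lo,hi)[0][3];k=cv2.findContours(b,0,2)[0][0];print(cv2.approxPolyDP(k,2,True)[:,0].tolist())
m=bot.camera_model('top')
print(ray(m,[[243,224],[355,232]],.038),ray(m,[[433,191],[513,249],[487,288],[405,228]],.012))
```

```text
top green [(88, np.float64(212.9), np.float64(239.2))]
top yellow []
top orange []Traceback (most recent call last):
  File "<stdin>", line 8, in <module>
IndexError: list index out of range
```

Run:
```python
from h import *
im=cv2.imread('pics/top0.png')[:,:,::-1].copy();h=cv2.cvtColor(im,cv2.COLOR_RGB2HSV)
for u,v in [(322,260),(316,285),(243,225),(355,233),(264,200),(457,228),(240,217)]: print(h[v,u],end=' ')
R={'yellow':((22,150,130),(35,255,255)),'orange':((5,150,120),(20,255,255)),'red':((0,150,50),(255,255,255)),'blue':((100,130,50),(125,255,255))}
for n in('top','scene'):
    im=cv2.imread(f'pics/{n}0.png')[:,:,::-1].copy()
    for c,(lo,hi) in R.items():
        B=blobs(im,lo,hi)
        print(n,c,[tuple(map(float,b[:3])) for b in B if c!='red'][:12])
        if c=='orange':
          for b in B:
            if b[0]>150:
              k=cv2.findContours(b[3],0,2)[0][0];print(cv2.approxPolyDP(k,2,True)[:,0].tolist())
m=bot.camera_model('top')
print(ray(m,[[243,224],[355,232]],.038),ray(m,[[433,191],[513,249],[487,288],[405,228]],.012))
```

```text
[ 12 160 220] [ 17 140 222] [ 32 121 237] [ 31 121 234] [178 134  97] [ 38  15 205] [120  12  64] top yellow []
top orange [(815.0, 321.9, 265.7), (140.0, 412.2, 169.0)]
[[317, 246], [306, 275], [312, 279], [310, 286], [317, 289], [321, 282], [328, 283], [338, 253]]
top red []
top blue [(1603.0, 72.1, 347.8), (382.0, 133.7, 218.4), (184.0, 419.0, 162.7), (152.0, 456.1, 229.4), (100.0, 79.5, 250.2), (37.0, 494.0, 251.6), (29.0, 440.1, 210.0), (26.0, 476.6, 236.7)]
scene yellow [(2285.0, 66.5, 427.2), (270.0, 221.0, 269.9), (46.0, 41.6, 414.3), (42.0, 298.9, 282.3), (40.0, 430.6, 233.8), (36.0, 383.8, 222.7), (21.0, 300.9, 289.0)]
scene orange [(789.0, 301.6, 247.7), (373.0, 294.9, 361.2), (117.0, 85.3, 429.3), (72.0, 293.2, 221.6), (66.0, 429.4, 236.1), (27.0, 55.0, 460.1)]
[[305, 229], [285, 236], [298, 267], [318, 260]]
[[308, 353], [302, 347], [301, 355], [295, 360], [290, 360], [283, 351], [280, 362], [289, 370], [298, 370], [306, 364]]
scene red []
scene blue [(1396.0, 396.9, 92.7), (1376.0, 92.2, 137.5), (744.0, 71.6, 23.2), (340.0, 214.1, 346.2), (291.0, 292.6, 347.7), (269.0, 449.0, 164.5), (191.0, 161.0, 355.5), (187.0, 187.9, 353.0), (183.0, 242.0, 347.4), (120.0, 6.2, 24.8), (67.0, 238.8, 329.0), (67.0, 155.6, 337.4)]
[[ 0.57269396  0.2019418   0.038     ]
 [ 0.55633496 -0.08766884  0.038     ]] [[ 0.67526157 -0.29857277  0.012     ]
 [ 0.52201191 -0.51351642  0.012     ]
 [ 0.41738807 -0.43932171  0.012     ]
 [ 0.57349271 -0.22190659  0.012     ]]
```

Run:
```python
from h import *
T=bot.camera_model('top');S=bot.camera_model('scene')
im=cv2.imread('pics/top0.png')[:,:,::-1].copy()
g=[b[:3] for b in blobs(im,(25,90,150),(36,255,255))];print('posts top',[tuple(map(float,b)) for b in g])
h=im.astype(int);mk=((h[...,0]>60)&(h[...,0]>2.0*h[...,1])&(h[...,0]>2.0*h[...,2])).astype('u1')
n,l,s,c=cv2.connectedComponentsWithStats(mk);r=[c[i] for i in range(1,n) if s[i,4]>100];print('red',np.round(r,1).tolist())
P=[[-.131,.146,.038],[-.131,-.146,.038]]
p,e=fit([(T,P,[[243,224],[355,232]]),(S,P,[[383.8,223.5],[299,283]])],[.7,.05,-.06]);print(p,e.tolist())
print('knob world',pose(p,[[-.181,.2155,.043]]),'proj',proj(T,pose(p,[[-.181,.2155,.063]])),proj(S,pose(p,[[-.192,.2155,.043]])))
W=[[.045,.03,.005],[.045,-.03,.005],[-.045,.03,.033],[-.045,-.03,.033]]
w,e=fit([(T,W,[[317,246],[338,253],[306,275],[328,283]]),(S,W,[[318,260],[298,267],[305,229],[285,236]][0:2]+[[305,229],[285,236]])],[.5,0,-.3]);print('wedge',w,e.tolist())
B=[[.065,-.135,.012],[.065,.135,.012],[-.065,.135,.012],[-.065,-.135,.012]]
q,e=fit([(T,B,[[513,249],[433,191],[405,228],[487,288]])],[.547,-.368,-.62]);print('stand',q,e.tolist())
s=bot.state();w=bot.camera_model('wrist');R=cv2.Rodrigues(w['rvec'])[0]
c=-R.T@w['tvec'];print('cam in tool',s['tcp_rot'].T@(c-s['ee_pos']),(s['tcp_rot'].T@R.T).round(2).tolist())
```

```text
posts top [(753.0, 584.9, 240.7), (58.0, 604.5, 232.5), (52.0, 242.3, 223.1), (47.0, 354.8, 231.8)]
red [[313.7, 122.8], [264.8, 207.9], [288.2, 209.4], [311.3, 211.1], [334.8, 212.5]]
[ 0.69893354  0.04963953 -0.05627998] [[-0.3, -1.4], [0.4, -1.4], [-0.5, -1.4], [-0.7, -0.9]]
knob world [[0.53034206 0.27497963 0.043     ]] proj [[212.6199111  238.32440519]] [[386.01605965 195.29924964]]
wedge [ 0.47602864 -0.00540055 -0.32858939] [[0.4, -2.0], [1.0, -1.4], [-0.3, 0.2], [-0.2, 0.1], [0.6, -0.9], [-0.4, 0.1], [-0.1, -1.0], [-0.8, -0.6]]
stand [ 0.5474106  -0.36844591 -0.62366413] [[0.9, 0.3], [-0.7, -1.4], [-0.4, -0.0], [0.3, 0.6]]
cam in tool [ 0.07604029  0.00029917 -0.14133536] [[-0.0, -0.96, -0.29], [1.0, 0.0, -0.0], [0.0, -0.29, 0.96]]
```

Add to h.py:
```python
def go(xyz,yang=None):
    """print turn about tool z, then shift in the axes after the turn; yang: world angle of tool y"""
    s=bot.state();R=s['tcp_rot'];t=0
    if yang is not None:
        a=np.arctan2(R[1,1],R[0,1]);t=-((yang-a+np.pi/2)%np.pi-np.pi/2)
    Rn=R@cv2.Rodrigues(np.array([0,0,t]))[0]
    d=Rn.T@(np.array(xyz)-s['ee_pos'])
    print('turn %.3f shift %s | q7 %.2f'%(t,d.round(4).tolist(),s['q'][6]))
def snap(cam,name):
    m=bot.camera_model(cam);im=bot.grab_frame(cam);cv2.imwrite(f'pics/{name}.png',im[:,:,::-1]);return m,im
```

```bash
python3 -c "
from h import *
go([.53,.275,.16],np.pi/2-.0563)"
```

```text
turn -0.208 shift [-0.3844, -0.3064, 0.071] | q7 -0.22
```

Emit:
{"fn": "drive_effector", "kwargs": {
  "segments": [
    [1, [0, 0, 0], -0.104],
    [1, [0, 0, 0], -0.104],
    [1, [-0.038, -0.031, 0], 0],
    [1, [-0.038, -0.031, 0], 0],
    [1, [-0.038, -0.031, 0], 0],
    [1, [-0.038, -0.031, 0], 0],
    [1, [-0.038, -0.031, 0], 0],
    [1, [-0.038, -0.031, 0], 0],
    [1, [-0.038, -0.031, 0], 0],
    [1, [-0.038, -0.031, 0], 0],
    [1, [-0.038, -0.031, 0], 0],
    [1, [-0.038, -0.031, 0], 0],
    [1, [0, 0, 0.035], 0],
    [1, [0, 0, 0.035], 0],
    [1, [0, 0, 0], 0],
    [1, [0, 0, 0], 0]
  ]
}}

```text
time_s: 1.7
ee_pos: [0.5249, 0.2724, 0.1613]
tcp_rot: [[-0.998, 0.056, -0.001], [0.056, 0.998, -0.0], [0.001, -0.0, -1.0]]
ft_force: [-0.9, 0.6, 0.4]
opening: 1.003
grasp_force: 0.0
```

Run:
```python
from h import *
m,im=snap('wrist','w1');print(bot.state()['ee_pos'])
print(proj(m,[[.53034,.27498,.063]]))
```

```text
[0.52567739 0.27310652 0.1623805 ]
[[329.16217439 244.00914434]]
```

View pics/w1.png

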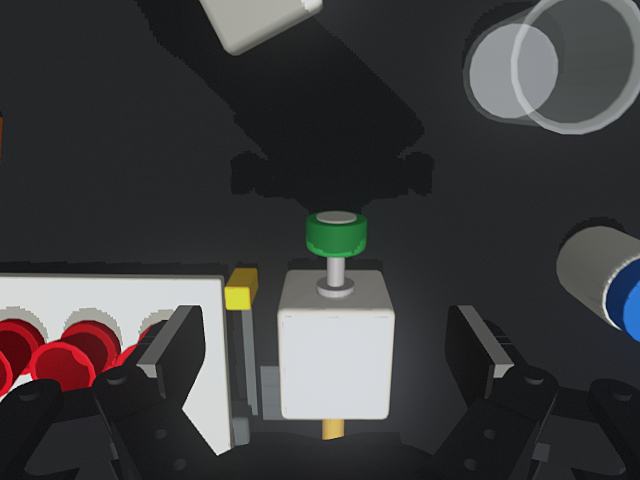

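Run:
```python
from h import *
m=bot.camera_model('wrist')
print(ray(m,[[238,297]],.038),pose([.69893,.04964,-.05628],[[-.131,.146,.038]]))
print(ray(m,[[278,314],[393,314]],.072),pose([.69893,.04964,-.05628],[[-.14,.178,.072],[-.14,.253,.072]]))
print(ray(m,[[306,240],[366,240]],.043),ray(m,[[336,240]],.063))
go([.528,.278,.026],np.pi/2-.0563)
```

```text
[[0.57594609 0.20957296 0.038     ]] [[0.57634996 0.20277763 0.038     ]]
[[0.57270299 0.24175513 0.072     ]
 [0.57678851 0.31306629 0.072     ]] [[0.56916421 0.23523321 0.072     ]
 [0.57338299 0.31011447 0.072     ]]
[[0.53490031 0.26060834 0.043     ]
 [0.53713122 0.30004018 0.043     ]] [[0.52939257 0.28011016 0.063     ]]
turn 0.000 shift [-0.0019, 0.0049, 0.1364] | q7 0.69
```

Emit:
{"fn": "drive_effector", "kwargs": {
  "segments": [
    [1, [-0.003, 0.0065, 0.04], 0],
    [1, [0, 0, 0.04], 0],
    [1, [0, 0, 0.04], 0],
    [1, [0, 0, 0.016], 0],
    [0.3, [0, 0, 0], 0],
    [0.3, [0, 0, 0], 0],
    [0.3, [0, 0, 0], 0],
    [0.3, [0, 0, 0], 0],
    [0.3, [0, 0, 0], 0],
    [0.3, [0, 0, 0], 0],
    [0.3, [0.01, 0, 0], 0],
    [0.3, [0.01, 0, 0], 0],
    [0.3, [0.01, 0, 0], 0],
    [0.3, [0.01, 0, 0], 0],
    [0.3, [0, 0, 0], 0]
  ],
  "force": 50
}}

```text
time_s: 3.25
ee_pos: [0.4952, 0.2812, 0.0279]
tcp_rot: [[-0.998, 0.059, 0.013], [0.059, 0.998, 0.004], [-0.012, 0.004, -1.0]]
ft_force: [11.2, -1.4, 3.0]
opening: 0.453
grasp_force: 52.8
```

Run:
```python
from h import *
m,im=snap('wrist','w2')
```

```text
(no output)
```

View pics/w2.png

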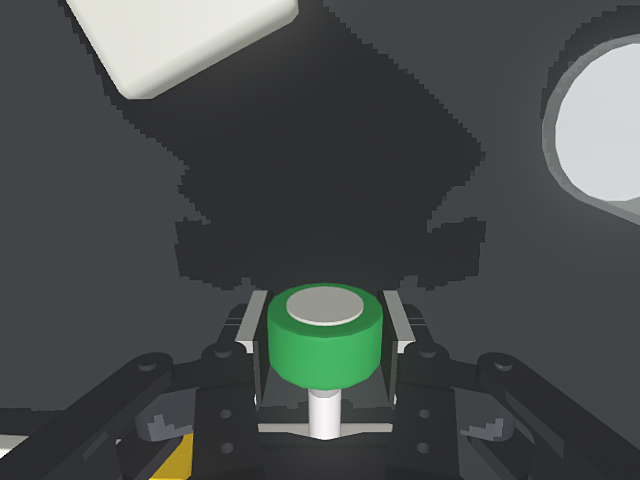

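The wrist view shows the disc centred between the pads at (325,335). The 11 N pull shows the knob is at its outer stop. Next I release it and go to the wedge.

Emit:
{"fn": "drive_effector", "kwargs": {
  "segments": [
    [1, [-0.003, 0, 0], 0],
    [1, [0, 0, 0], 0],
    [1, [0, 0, 0], 0],
    [1, [0, 0, 0], 0],
    [1, [0, 0, -0.04], 0],
    [1, [0, 0, -0.04], 0],
    [1, [0, 0, -0.04], 0],
    [1, [0, 0, -0.04], 0],
    [1, [0, 0, 0], 0]
  ]
}}

```text
time_s: 4.2
ee_pos: [0.494, 0.2829, 0.1903]
tcp_rot: [[-0.998, 0.057, 0.008], [0.057, 0.998, 0.006], [-0.007, 0.007, -1.0]]
ft_force: [-0.1, 0.6, -0.2]
opening: 1.003
grasp_force: 0.0
```

```bash
python3 -c "
from h import *
go([.423,.013,.2],np.pi/2-.3286)"
```

```text
turn 0.272 shift [-0.0199, -0.2783, -0.0119] | q7 0.65
```

Emit:
{"fn": "drive_effector", "kwargs": {
  "segments": [
    [1, [0, 0, 0], 0.136],
    [1, [0, 0, 0], 0.136],
    [1, [-0.004, -0.046, -0.002], 0],
    [1, [-0.004, -0.046, -0.002], 0],
    [1, [-0.004, -0.046, -0.002], 0],
    [1, [-0.004, -0.046, -0.002], 0],
    [1, [-0.004, -0.046, -0.002], 0],
    [1, [0, -0.046, -0.002], 0],
    [1, [0, 0, 0], 0],
    [1, [0, 0, 0], 0]
  ]
}}

```text
time_s: 5.2
ee_pos: [0.4208, 0.012, 0.1969]
tcp_rot: [[-0.946, 0.325, -0.001], [0.325, 0.946, -0.0], [0.001, -0.0, -1.0]]
ft_force: [-0.0, 0.5, 0.7]
opening: 0.998
grasp_force: 0.0
```

Run:
```python
from h import *
m,im=snap('wrist','w3')
b=blobs(im,(5,140,80),(20,255,255),200)
for x in b:
    k=cv2.findContours(x[3],0,2)[0][0];print(x[:3],cv2.approxPolyDP(k,4,True)[:,0].tolist())
b=blobs(im,(50,120,40),(80,255,255));print('knob',[x[:3] for x in b])
```

```text
(8344, np.float64(330.9), np.float64(254.1)) [[316, 188], [313, 210], [295, 212], [291, 223], [297, 311], [364, 311], [371, 223], [366, 212], [351, 211], [345, 188]]
knob []
```

View pics/w3.png

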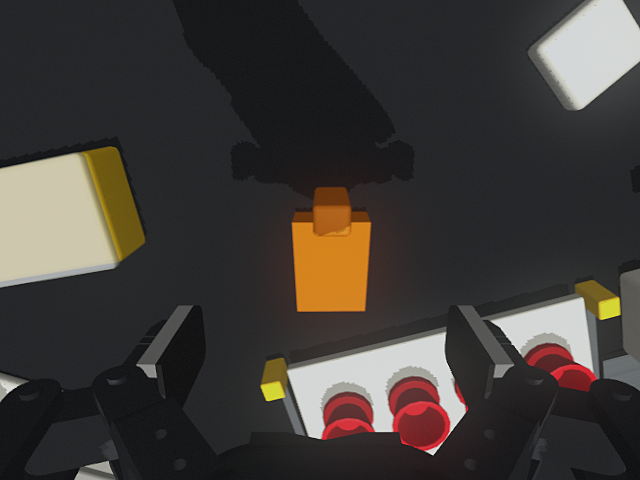

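The wedge shows at (292–371, 188–311), nicely aligned with the tool; I fit it.

Run:
```python
from h import *
m=bot.camera_model('wrist')
W=[[.045,-.03,.005],[.045,.03,.005],[-.045,-.03,.033],[-.045,.03,.033]]
w,e=fit([(m,W,[[297,311],[364.5,311],[291.5,223],[371,223]])],[.476,-.005,-.33]);print(w,e.tolist())
t=pose(w,[[-.0575,0,0]])[0];print(t)
print(proj(m,pose(w,[[-.067,.013,.07],[-.045,.013,.07],[-.067,-.013,.07]])))
# manifold posts (outer top corners guess)
print(ray(m,[[273,396],[607,308]],.038))
go([t[0],t[1],.012],np.pi/2+w[2])
```

```text
[ 4.75689428e-01  4.60855793e-04 -3.25811232e-01] [[-0.0, 0.5], [-0.1, 0.3], [0.4, -0.2], [-0.3, -0.4]]
[0.42121442 0.01886531 0.        ]
[[351.87334067 205.81353245]
 [351.36084651 237.51854079]
 [312.51424581 205.92913095]]
[[ 0.56322145 -0.08223584  0.038     ]
 [ 0.57403351  0.20700204  0.038     ]]
turn -0.003 shift [0.0019, 0.0049, 0.185] | q7 0.81
```

Emit:
{"fn": "drive_effector", "kwargs": {
  "segments": [
    [0.8, [0.0045, 0.005, 0.04], 0],
    [0.8, [0, 0, 0.04], 0],
    [0.8, [0, 0, 0.04], 0],
    [0.8, [0, 0, 0.04], 0],
    [0.8, [0, 0, 0.025], 0],
    [0.8, [0, 0, 0], 0],
    [0, [0, 0, 0], 0],
    [0, [0, 0, 0], 0],
    [0, [0, 0, 0], 0],
    [0, [0, 0, 0], 0],
    [0, [0, 0, 0], 0],
    [0, [0, 0, 0], 0],
    [0, [0, 0, 0], 0],
    [0, [0, 0, 0], 0]
  ],
  "force": 60
}}

```text
time_s: 6.65
ee_pos: [0.4241, 0.0156, 0.0573]
tcp_rot: [[-0.946, 0.323, 0.002], [0.323, 0.946, -0.011], [-0.005, -0.009, -1.0]]
ft_force: [-0.4, 1.0, 6.9]
opening: 0.284
grasp_force: 59.1
```

```bash
python3 - <<'E'
from h import *
m,im=snap('wrist','w4')
E
```

```text
(no output)
```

View pics/w4.png

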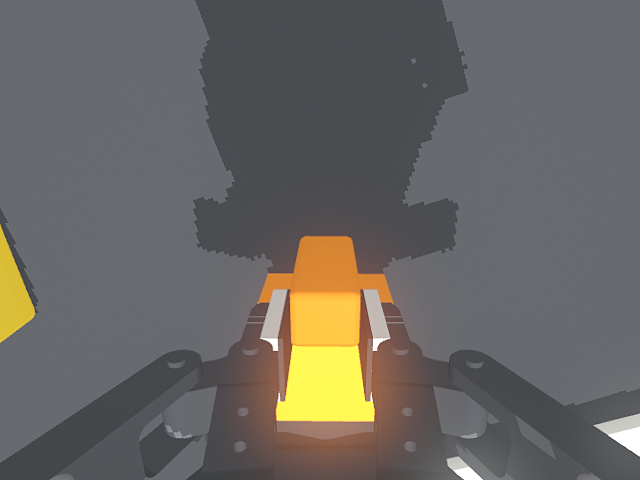

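The pads grip the tab, but the TCP is at z 0.057, too high. I open and go lower while watching the force.

Emit:
{"fn": "drive_effector", "kwargs": {
  "segments": [
    [0.7, [0, 0, 0], 0],
    [0.7, [0, 0, 0], 0],
    [0.7, [0, 0, 0], 0],
    [0.7, [0, 0, 0.015], 0],
    [0.7, [0, 0, 0], 0]
  ]
}}

```text
time_s: 7.2
ee_pos: [0.4253, 0.015, 0.0477]
tcp_rot: [[-0.947, 0.322, -0.001], [0.322, 0.947, -0.013], [-0.003, -0.012, -1.0]]
ft_force: [0.6, 0.8, 0.1]
opening: 0.704
grasp_force: 0.0
```

Run:
```python
from h import *
s=bot.state();print(s['ee_pos'],s['ft_force'],s['q'].round(2))
m,im=snap('wrist','w5')
W=blobs(im,(5,140,80),(30,255,255),300)
for x in W: print(x[:3],cv2.approxPolyDP(cv2.findContours(x[3],0,2)[0][0],4,True)[:,0].tolist())
```

```text
[0.42525918 0.01495758 0.04769482] [0.55192296 0.80996341 0.09091407] [-0.13  0.83 -0.04  2.29  1.06  0.05  0.03]
(21858, np.float64(325.3), np.float64(342.0)) [[305, 239], [299, 244], [292, 277], [266, 278], [254, 309], [271, 430], [379, 432], [396, 317], [387, 281], [359, 278], [351, 241]]
(1026, np.float64(7.9), np.float64(306.1)) [[0, 260], [0, 339], [22, 321]]
(735, np.float64(329.6), np.float64(442.4)) [[284, 433], [311, 443], [286, 445], [293, 448], [374, 445], [344, 443], [366, 433], [329, 440]]
(415, np.float64(411.8), np.float64(349.9)) [[407, 316], [406, 348], [420, 389], [417, 345]]
```

Emit:
{"fn": "drive_effector", "kwargs": {
  "segments": [
    [0, [0, 0, 0], 0],
    [0, [0, 0, 0], 0],
    [0, [0, 0, 0], 0],
    [0, [0, 0, 0], 0],
    [0, [0, 0, 0], 0],
    [0, [0, 0, -0.003], 0],
    [0, [0, 0, 0], -0.09],
    [0, [0, 0, 0], -0.09],
    [0, [0, 0, 0], -0.091],
    [0, [-0.012, 0.027, 0], 0],
    [0, [-0.012, 0.027, 0], 0],
    [0, [0, 0, 0], 0],
    [0, [0, 0, 0.003], 0],
    [0, [0, 0, 0], 0],
    [0.8, [0, 0, 0], 0],
    [0.8, [0, 0, 0], 0],
    [0.8, [0, 0, 0], 0],
    [0.8, [0, 0, -0.05], 0],
    [0.8, [0, 0, -0.05], 0],
    [0.8, [0, 0, -0.03], 0]
  ],
  "force": 60
}}

```text
time_s: 9.25
ee_pos: [0.4524, 0.069, 0.1799]
tcp_rot: [[-0.998, 0.059, 0.0], [0.059, 0.998, -0.012], [-0.001, -0.012, -1.0]]
ft_force: [0.8, -0.6, -0.8]
opening: 0.8
grasp_force: 0.0
```

```bash
python3 - <<'E'
from h import *
s=bot.state();print(s['q'].round(2))
m,im=snap('wrist','w6')
W=blobs(im,(5,140,80),(30,255,255),100)
for x in W: print(x[:3],cv2.approxPolyDP(cv2.findContours(x[3],0,2)[0][0],3,True)[:,0].tolist())
E
```

```text
[ 0.16  0.63 -0.66  2.09  0.68  0.64  0.54]
(9329, np.float64(326.8), np.float64(258.5)) [[312, 188], [306, 213], [289, 214], [285, 224], [291, 318], [362, 319], [369, 232], [366, 217], [347, 213], [342, 188]]
(5495, np.float64(21.9), np.float64(106.9)) [[0, 41], [0, 140], [3, 170], [44, 162], [49, 155], [41, 51]]
(998, np.float64(149.2), np.float64(341.9)) [[168, 323], [147, 326], [130, 348], [133, 365], [161, 350], [169, 332]]
(998, np.float64(504.2), np.float64(344.6)) [[485, 326], [490, 352], [507, 356], [513, 367], [520, 368], [514, 369], [521, 368], [523, 351], [503, 325]]
```

View pics/w6.png

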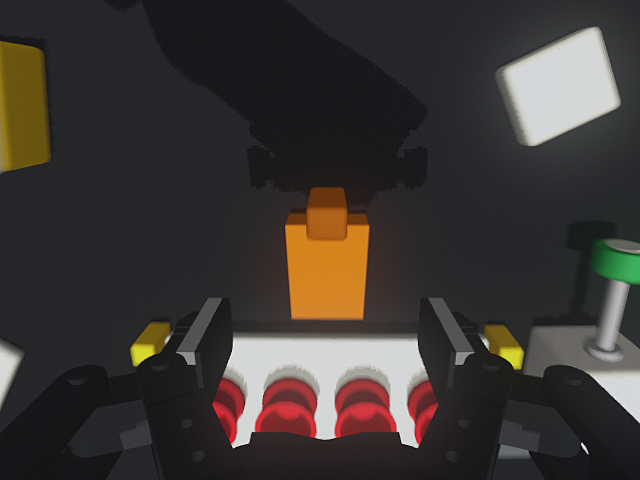

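The wedge stands square to the deck in the middle (285–369, 188–319), and the knob at (615,258) is out.

Run:
```python
from h import *
m=bot.camera_model('wrist')
W=[[.045,-.03,.005],[.045,.03,.005],[-.045,-.03,.033],[-.045,.03,.033]]
w,e=fit([(m,W,[[291,319],[363.5,319.5],[285.5,226],[369,226.5]])],[.509,.065,-.05]);print('w',w,e.tolist())
print('posts',ray(m,[[145,354],[508,357]],.038))
t=pose(w,[[-.0595,0,0]])[0]
go([t[0],t[1],.015],np.pi/2+w[2])
```

```text
w [ 0.51026054  0.06690577 -0.05963803] [[1.3, -1.4], [-1.4, -1.5], [0.6, 0.9], [-0.5, 0.7]]
posts [[ 0.5627905  -0.08374713  0.038     ]
 [ 0.58074893  0.20847414  0.038     ]]
turn 0.001 shift [0.0047, 0.0022, 0.1679] | q7 0.54
```

Emit:
{"fn": "drive_effector", "kwargs": {
  "segments": [
    [0.8, [0.005, 0.002, 0.04], 0],
    [0.8, [0, 0, 0.04], 0],
    [0.8, [0, 0, 0.04], 0],
    [0.8, [0, 0, 0.04], 0],
    [0.8, [0, 0, 0.006], 0],
    [0.8, [0, 0, 0], 0],
    [0.8, [0, 0, 0], 0]
  ]
}}

```text
time_s: 10.0
ee_pos: [0.4474, 0.0693, 0.0116]
tcp_rot: [[-0.998, 0.058, -0.001], [0.058, 0.998, -0.013], [-0.0, -0.013, -1.0]]
ft_force: [0.8, -1.1, 1.9]
opening: 0.801
grasp_force: 0.0
```

Run:
```python
from h import *
print(bot.state()['q'].round(3))
```

```text
[-0.214  0.914 -0.082  2.211  1.297  0.08  -0.048]
```

Emit:
{"fn": "drive_effector", "kwargs": {
  "segments": [
    [0, [0, 0, 0], 0],
    [0, [0, 0, 0], 0],
    [0, [0, 0, 0], 0],
    [0, [0, 0, 0], 0],
    [0, [0, 0, 0], 0],
    [0, [0, 0, 0], 0],
    [0, [-0.01, 0, 0], 0],
    [0, [-0.01, 0, 0], 0],
    [0, [-0.01, 0, 0], 0],
    [0, [-0.01, 0, 0], 0],
    [0, [-0.01, 0, 0], 0],
    [0, [-0.01, 0, 0], 0],
    [0, [-0.008, 0, 0], 0],
    [0, [0, 0, 0], 0],
    [0, [0, 0, 0], 0]
  ],
  "force": 80
}}

```text
time_s: 11.5
ee_pos: [0.5144, 0.0652, 0.0125]
tcp_rot: [[-0.998, 0.058, -0.001], [0.058, 0.998, -0.012], [0.0, -0.012, -1.0]]
ft_force: [-3.1, 0.2, 6.8]
opening: 0.294
grasp_force: 77.1
```

```bash
python3 - <<'E'
from h import *
print(bot.state()['q'].round(2))
m,im=snap('scene','s1')
cv2.imwrite('pics/s1c.png',cv2.resize(im[180:340,260:460],None,fx=4,fy=3.75)[:,:,::-1])
E
```

```text
[ 0.03  0.96 -0.42  2.01  1.02  0.42  0.31]
```

View pics/s1c.png

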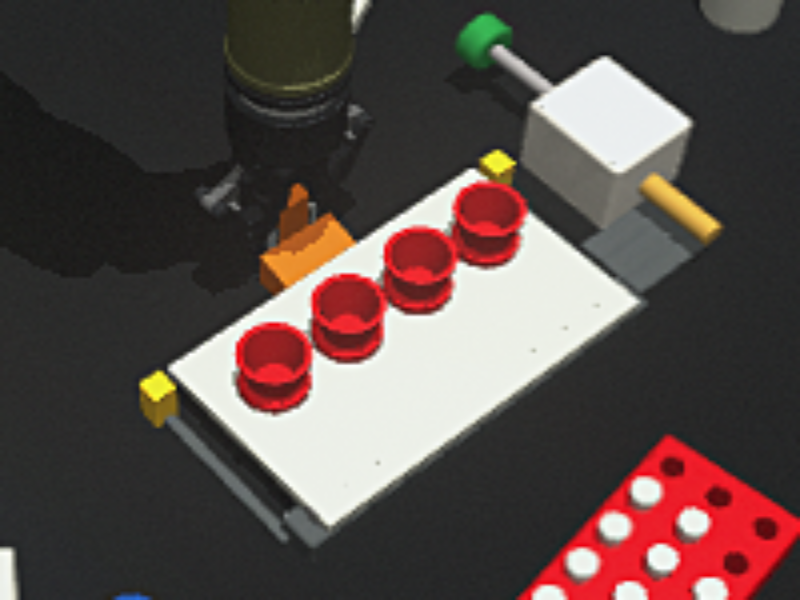

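The wedge lifts the deck, which is still slightly low. I push 7 mm more, release and inspect from above.

Emit:
{"fn": "drive_effector", "kwargs": {
  "segments": [
    [0, [-0.004, 0, 0], 0],
    [0, [-0.004, 0, 0], 0],
    [0, [0, 0, 0], 0],
    [0, [0, 0, 0], 0],
    [0.8, [0, 0, 0], 0],
    [0.8, [0, 0, 0], 0],
    [0.8, [0, 0, 0], 0],
    [0.8, [0.005, 0, -0.04], 0],
    [0.8, [0.02, 0, -0.04], 0],
    [0.8, [0.02, 0, -0.03], 0],
    [0.8, [0, 0, -0.03], 0],
    [0.8, [0, 0, 0], 0],
    [0.8, [0, 0, 0], 0]
  ]
}}

```text
time_s: 12.85
ee_pos: [0.4795, 0.0691, 0.152]
tcp_rot: [[-0.998, 0.059, 0.002], [0.059, 0.998, -0.012], [-0.003, -0.012, -1.0]]
ft_force: [-0.0, 0.8, -0.1]
opening: 0.799
grasp_force: 0.0
```

```bash
python3 - <<'E'
from h import *
m,im=snap('wrist','w7')
print(m['tvec'],m['rvec'])
E
```

```text
[-0.0959122  -0.46767849  0.16284823] [-2.10830541 -1.99056906 -0.28887438]
```

View pics/w7.png

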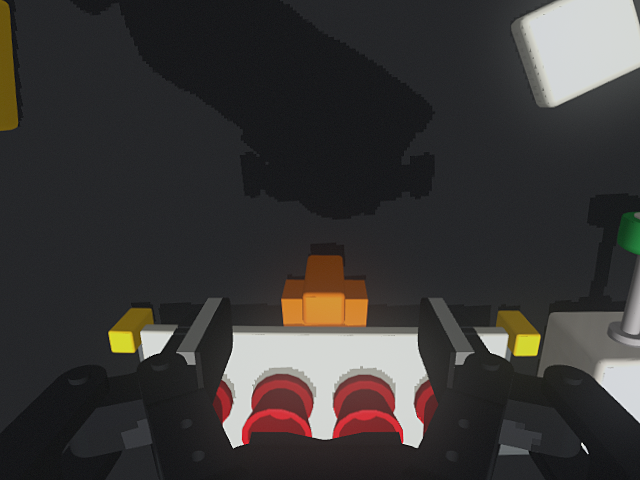

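Run:
```python
from h import *
im=cv2.imread('pics/w7.png');m=bot.camera_model('wrist')
hsv=cv2.cvtColor(im,cv2.COLOR_BGR2HSV);g=cv2.cvtColor(im,cv2.COLOR_BGR2GRAY)
for c in (118,128,160,290,295,355,360,490,522,532): print(c,g[286:358:1,c].tolist())
```

```text
118 [39, 39, 39, 38, 39, 39, 40, 39, 38, 38, 40, 39, 38, 40, 39, 41, 41, 40, 41, 39, 42, 40, 40, 40, 41, 38, 41, 39, 40, 40, 41, 40, 40, 36, 44, 79, 96, 94, 94, 91, 91, 93, 92, 90, 95, 148, 187, 193, 196, 197, 196, 195, 195, 196, 195, 196, 195, 195, 195, 195, 195, 195, 195, 195, 199, 195, 132, 43, 36, 40, 42, 41]
128 [39, 39, 39, 41, 41, 40, 41, 39, 40, 41, 40, 40, 40, 40, 39, 40, 38, 39, 40, 41, 41, 40, 35, 42, 66, 87, 94, 94, 92, 90, 91, 92, 92, 92, 91, 92, 92, 92, 93, 93, 92, 93, 93, 91, 87, 134, 174, 181, 198, 198, 197, 196, 196, 196, 196, 196, 196, 195, 195, 195, 195, 195, 195, 195, 198, 198, 156, 48, 36, 42, 43, 42]
160 [42, 40, 41, 41, 40, 42, 39, 40, 39, 39, 40, 39, 40, 40, 44, 41, 43, 37, 28, 29, 27, 29, 32, 30, 27, 28, 29, 29, 32, 30, 30, 33, 32, 37, 45, 43, 44, 40, 67, 92, 95, 95, 97, 96, 109, 161, 196, 211, 216, 215, 215, 215, 214, 215, 215, 214, 214, 215, 215, 215, 215, 215, 217, 221, 229, 209, 164, 7, 23, 30, 30, 31]
290 [70, 70, 69, 69, 70, 70, 72, 70, 71, 72, 71, 66, 88, 133, 151, 146, 147, 147, 147, 146, 147, 147, 147, 147, 147, 148, 148, 148, 148, 148, 148, 148, 148
[... 1496 characters left out ...]
 213, 213, 213, 213, 213, 213, 215, 221, 234, 254, 13, 30, 39, 38, 38]
522 [42, 42, 42, 44, 40, 41, 41, 40, 43, 43, 43, 44, 43, 42, 44, 46, 44, 45, 45, 44, 44, 44, 45, 44, 45, 45, 42, 47, 71, 92, 96, 92, 93, 92, 93, 93, 93, 94, 93, 93, 93, 92, 93, 93, 95, 92, 92, 91, 142, 183, 172, 196, 196, 195, 194, 194, 195, 195, 195, 195, 195, 193, 194, 194, 194, 194, 193, 196, 199, 170, 88, 38]
532 [42, 41, 42, 42, 43, 43, 42, 43, 43, 43, 41, 45, 39, 44, 44, 42, 43, 45, 44, 44, 45, 44, 44, 45, 45, 46, 45, 46, 44, 46, 45, 45, 48, 47, 46, 47, 47, 43, 43, 62, 91, 97, 93, 94, 93, 94, 92, 97, 138, 176, 189, 194, 196, 194, 194, 194, 194, 194, 194, 193, 194, 194, 194, 194, 193, 193, 194, 195, 199, 159, 65, 41]
```

Run:
```python
from h import *
m=bot.camera_model('wrist')
a=ray(m,[[325,298.8]],.033)[0];
for z in(.022,.026,.030):
    b=ray(m,[[325,324.3]],z)[0];d=b[0]-a[0];print(z,d, 'ramp height there',.033-28/90*d)
# lateral
print(ray(m,[[325,332.7]],.038),ray(m,[[118,331.2],[532,334.3]],.038))
```

```text
0.022 0.025965940094261564 ramp height there 0.024921707526229735
0.026 0.023694229371073905 ramp height there 0.025628461973443675
0.03 0.021422518647886246 ramp height there 0.026335216420657614
[[0.55420167 0.0634236  0.038     ]] [[ 0.54661975 -0.08293783  0.038     ]
 [ 0.56405314  0.20785351  0.038     ]]
```

Emit:
{"fn": "drive_effector", "kwargs": {
  "segments": [
    [0.8, [-0.02, 0, -0.03], 0],
    [0.8, [-0.04, -0.005, -0.03], 0],
    [0.8, [-0.04, 0, -0.03], 0],
    [0.8, [-0.03, 0, 0], 0],
    [0.8, [0, 0, 0], 0],
    [0.8, [0, 0, 0], 0]
  ]
}}

```text
time_s: 13.5
ee_pos: [0.6071, 0.0576, 0.2394]
tcp_rot: [[-0.998, 0.059, -0.004], [0.059, 0.998, -0.013], [0.003, -0.013, -1.0]]
ft_force: [-1.1, 0.1, 0.3]
opening: 0.802
grasp_force: 0.0
```

Run:
```python
from h import *
m,im=snap('wrist','w8')
h=im.astype(int);mk=((h[...,0]>60)&(h[...,0]>2.5*h[...,1])&(h[...,0]>2.5*h[...,2])).astype('u1')
n,l,s,c=cv2.connectedComponentsWithStats(mk);print([(s[i].tolist(),c[i].round(1).tolist()) for i in range(1,n) if s[i,4]>100])
```

```text
[([182, 179, 68, 66, 3216], [215.0, 211.2]), ([260, 180, 61, 65, 1932], [292.1, 206.2]), ([339, 180, 61, 66, 1099], [366.2, 204.4]), ([411, 181, 68, 65, 1851], [440.8, 208.9]), ([352, 194, 29, 28, 624], [365.8, 207.3]), ([212, 367, 193, 82, 9207], [314.0, 403.3])]
```

View pics/w8.png

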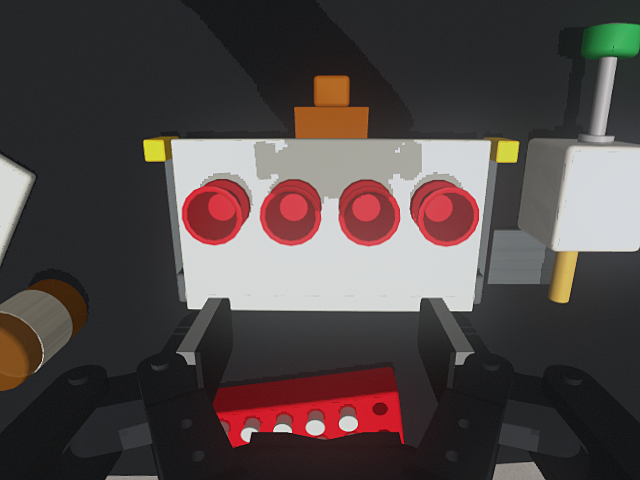

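The ports' rims are at (215,214), (290,214), (369,214) and (444,214), the post tops at (155,150) and (507,151), and the deck is flush with the posts.

Run:
```python
from h import *
m=bot.camera_model('wrist');T=bot.camera_model('top')
Y=[-.09,-.03,.03,.09]
rim=[[-.085,y,.078] for y in Y];bot_=[[-.085,y,.046] for y in Y];po=[[-.131,-.146,.038],[-.131,.146,.038]]
obs=[(m,rim,[[215,213.5],[290.5,213.5],[369.5,214],[444.5,214]]),(m,po,[[155,150],[507.5,151]]),(m,bot_,[[222,207],[293,207.5],[367,208],[439,208]])]
p,e=fit(obs,[.698,.054,-.058]);print(p,e.tolist())
print('ports',pose(p,rim).round(4).tolist())
# cup views: stand filters
q=[.5474,-.3684,-.6237]
print('cup small ends',pose(q,[[.015,y,.05] for y in(90e-3,-.03,-.09)]).round(4).tolist())
```

```text
[ 0.695836    0.05452998 -0.05880507] [[-3.9, 2.5], [-0.4, 2.8], [0.4, 2.7], [5.1, 3.1], [-1.6, -0.5], [1.5, -0.5], [-0.3, -0.8], [0.7, -1.1], [-0.5, -1.3], [0.1, -0.9]]
ports [[0.6057, -0.0303, 0.078], [0.6092, 0.0296, 0.078], [0.6127, 0.0895, 0.078], [0.6163, 0.1494, 0.078]]
cup small ends [[0.6121, -0.3041, 0.05], [0.5421, -0.4015, 0.05], [0.507, -0.4502, 0.05]]
```

```bash
python3 -c "
from h import *
go([.52,-.35,.32],np.pi/2-.6237)"
```

```text
turn 0.566 shift [-0.1684, -0.3824, -0.0746] | q7 0.82
```

Emit:
{"fn": "drive_effector", "kwargs": {
  "segments": [
    [0.8, [0, 0, -0.02], 0.142],
    [0.8, [0, 0, -0.02], 0.142],
    [0.8, [0, 0, -0.02], 0.142],
    [0.8, [0, 0, -0.015], 0.14],
    [0.8, [-0.017, -0.038, 0], 0],
    [0.8, [-0.017, -0.038, 0], 0],
    [0.8, [-0.017, -0.038, 0], 0],
    [0.8, [-0.017, -0.038, 0], 0],
    [0.8, [-0.017, -0.038, 0], 0],
    [0.8, [-0.017, -0.038, 0], 0],
    [0.8, [-0.017, -0.038, 0], 0],
    [0.8, [-0.017, -0.038, 0], 0],
    [0.8, [-0.017, -0.038, 0], 0],
    [0.8, [-0.017, -0.038, 0], 0],
    [0.8, [0, 0, 0], 0],
    [0.8, [0, 0, 0], 0]
  ]
}}

```text
time_s: 15.15
ee_pos: [0.5222, -0.3489, 0.3204]
tcp_rot: [[-0.811, 0.586, -0.003], [0.586, 0.81, -0.011], [-0.004, -0.011, -1.0]]
ft_force: [-0.2, 0.4, 0.1]
opening: 0.801
grasp_force: 0.0
```

Run:
```python
from h import *
m,im=snap('wrist','w9')
print(bot.state()['q'].round(2))
q=[.5474,-.3684,-.6237];s,c=np.sin(.5),np.cos(.5)
for y in(.09,-.03,-.09):
    print(y,proj(m,pose(q,[[.015-d*s,y,.05+d*c] for d in(44,106,116)] if 0 else [[.015-d*s,y,.05+d*c] for d in(.044,.106,.116)])).round(0).tolist())
```

```text
[ 0.85  0.66 -0.66  1.43  0.43  1.19  1.09]
0.09 [[424.0, 218.0], [441.0, 199.0], [445.0, 196.0]]
-0.03 [[294.0, 217.0], [288.0, 199.0], [287.0, 196.0]]
-0.09 [[230.0, 217.0], [212.0, 199.0], [208.0, 196.0]]
```

View pics/w9.png

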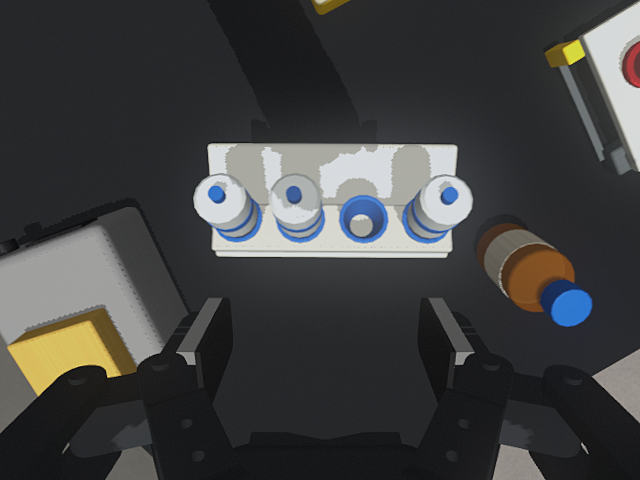

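The filters' nipples are at (449,195), (293,194) and (216,194), about 6 px from the prediction. I refit the stand.

Run:
```python
from h import *
m=bot.camera_model('wrist');s,c=np.sin(.5),np.cos(.5)
im=cv2.imread('pics/w9.png')[:,:,::-1].copy()
N=[(float(b[1]),float(b[2])) for b in blobs(im,(95,120,50),(130,255,255),60)];print(N)
ax=lambda y,d:[.015-d*s,y,.05+d*c]
nip=[ax(y,.115) for y in(.09,-.03,-.09)]
p,e=fit([(m,nip,[[449.5,195.5],[293,194.5],[216,194.5]]),(m,[[-.065,-.135,.012],[-.065,.135,.012]],[[207.5,145],[457.5,145.5]])],[.5474,-.3684,-.6237]);print(p,e.tolist())
for y in(.09,-.03,-.09): print(pose(p,[ax(y,0),ax(y,.085)]).round(4).tolist())
t=pose(p,[ax(.09,.085)])[0];t[2]-=.0187;print('yaw',p[2]);go(t,np.pi/2+p[2])
```

```text
[(566.3, 303.0), (363.1, 214.8), (244.2, 226.1), (419.2, 227.3), (303.3, 230.6), (448.8, 195.4), (216.2, 194.0), (293.6, 194.1)]
[ 0.55090758 -0.36239491 -0.62466487] [[1.1, 0.3], [0.1, 0.5], [-1.1, 0.3], [-1.9, -0.8], [1.0, -0.5]]
[[0.6157, -0.2982, 0.05], [0.5827, -0.2743, 0.1246]]
[[0.5455, -0.3955, 0.05], [0.5125, -0.3717, 0.1246]]
[[0.5104, -0.4442, 0.05], [0.4774, -0.4203, 0.1246]]
yaw -0.6246648742579385
turn 0.002 shift [-0.0046, 0.0961, 0.214] | q7 1.09
```

```bash
python3 -c "
from h import *
m=bot.camera_model('top');print(ray(m,[[419,162.7]],.15))
import numpy as np"
```

```text
[[ 0.71206567 -0.23520873  0.15      ]]
```

Emit:
{"fn": "drive_effector", "kwargs": {
  "segments": [
    [0.6, [-0.0046, 0.048, 0], 0],
    [0.6, [0, 0.048, 0], 0],
    [0.6, [0, 0, 0.03], 0],
    [0.6, [0, 0, 0.04], 0],
    [0.6, [0, 0, 0.04], 0],
    [0.6, [0, 0, 0.04], 0],
    [0.6, [0, 0, 0.03], 0],
    [0.6, [0, 0, 0.034], 0],
    [0.6, [0, 0, 0], 0]
  ]
}}

```text
time_s: 16.1
ee_pos: [0.58, -0.2729, 0.1023]
tcp_rot: [[-0.814, 0.581, -0.01], [0.581, 0.814, -0.009], [0.003, -0.013, -1.0]]
ft_force: [-1.5, -0.6, -0.2]
opening: 0.602
grasp_force: 0.0
```

```bash
python3 -c "
from h import *
snap('wrist','w10')"
```

```text
(no output)
```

View pics/w10.png

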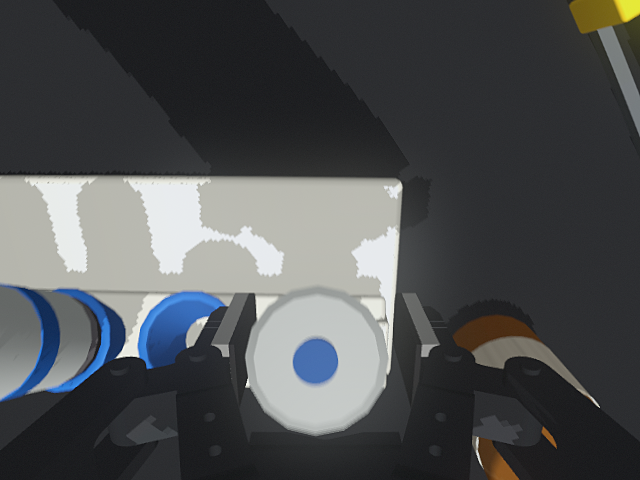

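The filter sits between the pads at (316,360). I grip it and draw it out along its axis.

Emit:
{"fn": "drive_effector", "kwargs": {
  "segments": [
    [0, [0, 0, 0], 0],
    [0, [0, 0, 0], 0],
    [0, [0, 0, 0], 0],
    [0, [0, 0, 0], 0],
    [0, [0, 0, 0], 0],
    [0, [0.005, 0, -0.009], 0],
    [0, [0.01, 0, -0.018], 0],
    [0, [0.01, 0, -0.018], 0],
    [0, [0.01, 0, -0.018], 0],
    [0, [0, 0, -0.03], 0],
    [0, [0, 0, -0.04], 0],
    [0, [0, 0, 0], 0],
    [0, [0, 0, 0], 0]
  ],
  "force": 40
}}

```text
time_s: 17.45
ee_pos: [0.5566, -0.2539, 0.2414]
tcp_rot: [[-0.812, 0.584, 0.005], [0.584, 0.812, -0.014], [-0.012, -0.008, -1.0]]
ft_force: [-0.6, 0.8, -2.3]
opening: 0.483
grasp_force: 41.5
```

```bash
python3 -c "
from h import *
print(bot.state()['tcp_rot'])
snap('wrist','w11')
go([.6163,.1494,.25],np.pi/2-.0588)
"
```

```text
[[-0.81162408  0.58416185  0.00461395]
 [ 0.5840621   0.81159358 -0.01368618]
 [-0.01173959 -0.0084132  -0.99989569]]
turn -0.565 shift [-0.0371, 0.4062, -0.0153] | q7 0.86
```

View pics/w11.png

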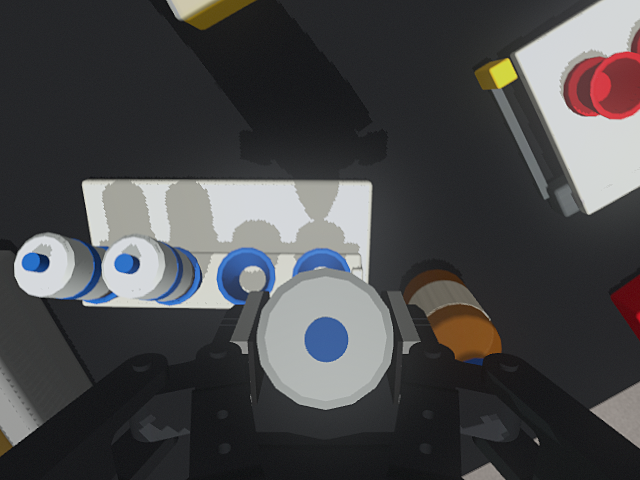

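The filter is out, still leaning about 30° (nipple at (326,340)). Next I turn it so that it leans along the deck, towards −y, and carry it to port 4. The remaining pictures will be read numerically.

Emit:
{"fn": "drive_effector", "kwargs": {
  "segments": [
    [0, [0, 0, -0.02], -0.142],
    [0, [0, 0, -0.02], -0.142],
    [0, [0, 0, 0], -0.142],
    [0, [0, 0, 0], -0.142],
    [0, [0, 0, 0], -0.142],
    [0, [0, 0, 0], -0.142],
    [0, [0, 0, 0], -0.142],
    [0, [0, 0, 0], -0.142],
    [0, [0, 0, 0], -0.142],
    [0, [0, 0, 0], -0.142],
    [0, [0, 0, 0], -0.142],
    [0, [0, 0, 0], -0.142],
    [0, [0, 0, 0], -0.142],
    [0, [0, 0, 0], -0.142],
    [0, [0, 0, 0], -0.148],
    [0, [0, 0, 0], 0]
  ]
}}

```text
time_s: 19.1
ee_pos: [0.5547, -0.2534, 0.2767]
tcp_rot: [[-0.058, -0.998, -0.002], [-0.998, 0.058, -0.008], [0.008, 0.002, -1.0]]
ft_force: [-0.3, -0.0, -1.0]
opening: 0.484
grasp_force: 41.4
```

```bash
python3 -c "
from h import *
print(bot.state()['q'].round(2))
go([.6141,.1088,.186],-.0588)
"
```

```text
[ 0.95  0.91 -1.32  1.53  0.9   1.4   2.65]
turn 0.000 shift [-0.3657, -0.0381, 0.0878] | q7 2.65
```

Emit:
{"fn": "drive_effector", "kwargs": {
  "segments": [
    [0, [-0.04, -0.004, 0], 0],
    [0, [-0.04, -0.004, 0], 0],
    [0, [-0.04, -0.004, 0], 0],
    [0, [-0.04, -0.004, 0], 0],
    [0, [-0.04, -0.004, 0], 0],
    [0, [-0.04, -0.004, 0], 0],
    [0, [-0.04, -0.004, 0], 0],
    [0, [-0.04, -0.004, 0], 0],
    [0, [-0.04, -0.004, 0], 0],
    [0, [-0.006, -0.002, 0.03], 0],
    [0, [0, 0, 0.03], 0],
    [0, [0, 0, 0.028], 0],
    [0, [0, 0, 0], 0],
    [0, [0, 0, 0], 0]
  ]
}}

```text
time_s: 20.5
ee_pos: [0.6145, 0.1084, 0.187]
tcp_rot: [[-0.06, -0.998, -0.001], [-0.998, 0.06, -0.012], [0.012, 0.0, -1.0]]
ft_force: [0.7, 0.3, -0.3]
opening: 0.481
grasp_force: 41.4
```

```bash
python3 -c "
from h import *
print(bot.state()['q'].round(2))
go([.6141,.1088,.186],-.0588)
m,im=snap('wrist','w12')
b=blobs(im,(95,120,50),(130,255,255),60);print([tuple(map(float,x[:3])) for x in b])
s=bot.state();R=s['tcp_rot'];g=s['ee_pos']-R[:,2]*.0187
for th in(0,.1,.2,.3,.4,.5,.6): print(th,proj(m,g+R@np.array([.031*np.sin(th),0,-.031*np.cos(th)])))
"
```

```text
[ 0.3   0.99 -1.17  1.58  0.96  1.24  2.02]
turn -0.001 shift [-0.0004, 0.0004, 0.001] | q7 2.02
[(1509.0, 326.2, 339.4)]
0 [[320.69153546 404.84231664]]
0.1 [[320.65256998 394.75025069]]
0.2 [[320.62125382 383.82499743]]
0.3 [[320.59835579 372.25471586]]
0.4 [[320.58441498 360.25020247]]
0.5 [[320.57970974 348.03631302]]
0.6 [[320.58424432 335.84228033]]
```

Emit:
{"fn": "drive_effector", "kwargs": {
  "segments": [
    [0, [0, 0, 0.02], 0],
    [0, [0, 0, 0.02], 0],
    [0, [0, 0, 0.015], 0],
    [0, [0, 0, 0.01], 0],
    [0, [0, 0, 0], 0],
    [0, [0, 0, 0], 0],
    [0, [0, 0, 0], 0]
  ],
  "force": 20
}}

```text
time_s: 21.25
ee_pos: [0.6145, 0.1083, 0.1222]
tcp_rot: [[-0.058, -0.998, -0.0], [-0.998, 0.058, -0.011], [0.011, -0.001, -1.0]]
ft_force: [-0.9, 3.4, -0.2]
opening: 0.482
grasp_force: 39.9
```

```bash
python3 -c "
from h import *
m,im=snap('wrist','w13')
b=blobs(im,(95,120,50),(130,255,255),60);print([tuple(map(float,x[:3])) for x in b])
"
```

```text
[(1500.0, 325.2, 334.4)]
```

Emit:
{"fn": "drive_effector", "kwargs": {
  "segments": [
    [0, [-0.0037, 0, -0.002], 0],
    [0, [-0.0037, 0, -0.002], 0],
    [0, [-0.0038, 0, -0.0015], 0],
    [0, [-0.0038, 0, -0.0015], 0],
    [0, [-0.0038, 0, -0.001], 0],
    [0, [-0.0038, 0, -0.001], 0],
    [0, [-0.0035, 0, -0.0005], 0],
    [0, [-0.0035, 0, -0.0005], 0],
    [0, [-0.0035, 0, 0], 0],
    [0, [-0.0035, 0, 0], 0],
    [0, [0, 0, 0], 0],
    [0, [0, 0, 0], 0]
  ],
  "force": 20
}}

```text
time_s: 22.5
ee_pos: [0.6172, 0.1413, 0.1314]
tcp_rot: [[-0.061, -0.998, 0.0], [-0.998, 0.061, -0.018], [0.018, -0.001, -1.0]]
ft_force: [0.8, -4.3, 2.2]
opening: 0.478
grasp_force: 42.3
```

```bash
python3 -c "
from h import *
m,im=snap('wrist','w14')
b=blobs(im,(95,120,50),(130,255,255),60);print([tuple(map(float,x[:3])) for x in b])
"
```

```text
[(1559.0, 325.3, 357.5), (292.0, 329.3, 273.1)]
```

Emit:
{"fn": "drive_effector", "kwargs": {
  "segments": [
    [0, [0, 0, -0.02], 0],
    [0, [0.0107, 0, 0], 0],
    [0, [0.0107, 0, 0], 0],
    [0, [0, 0, 0], 0],
    [0, [0, 0, 0.01], 0],
    [0, [0, 0, 0.01], 0],
    [0, [0, 0, 0.01], 0],
    [0, [0, 0, 0], 0],
    [0, [0, 0, 0], 0]
  ],
  "force": 30
}}

```text
time_s: 23.45
ee_pos: [0.615, 0.1262, 0.1208]
tcp_rot: [[-0.056, -0.998, -0.001], [-0.998, 0.056, -0.007], [0.007, 0.0, -1.0]]
ft_force: [-0.3, 5.0, -1.1]
opening: 0.481
grasp_force: 41.6
```

```bash
python3 -c "
from h import *
m,im=snap('wrist','w15')
b=blobs(im,(95,120,50),(130,255,255),60);print([tuple(map(float,x[:3])) for x in b])
"
```

```text
[(1602.0, 325.3, 348.3), (102.0, 333.2, 269.7)]
```

Run:
```python
from h import *
_,a=snap('scene','s2');_,b=snap('top','t2');w=cv2.imread('pics/w15.png')[:,:,::-1]
A=cv2.resize(a[170:290,300:460],(800,600),interpolation=cv2.INTER_CUBIC)[:,:]
c=np.zeros((600,800,3),'u1')
c[:,:420]=cv2.resize(a[190:290,350:420],(420,600),interpolation=cv2.INTER_CUBIC)
c[:300,420:]=cv2.resize(b[165:255,195:309],(380,300),interpolation=cv2.INTER_CUBIC)
c[300:,420:]=cv2.resize(w[160:480,120:525],(380,300))
cv2.imwrite('pics/mont.png',c[:,:,::-1])
```

```text
(no output)
```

View pics/mont.png

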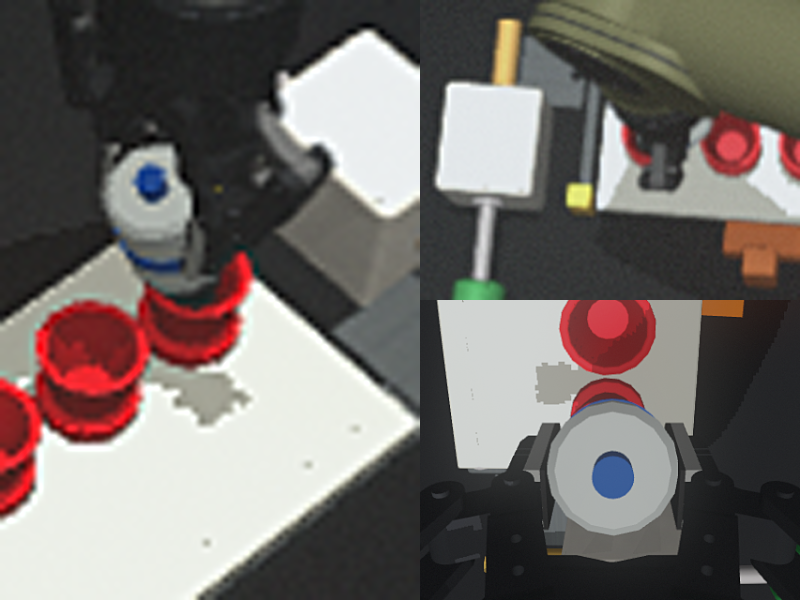

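The montage shows the bung inside port 4's bore, leaning against its −y rim. I push it upright at constant height.

Emit:
{"fn": "drive_effector", "kwargs": {
  "segments": [
    [0, [-0.006, 0, 0], 0],
    [0, [-0.006, 0, 0], 0],
    [0, [-0.006, 0, 0], 0],
    [0, [-0.006, 0, 0], 0],
    [0, [-0.004, 0, 0], 0],
    [0, [0, 0, 0], 0],
    [0, [0, 0, 0], 0]
  ],
  "force": 30
}}

```text
time_s: 24.3
ee_pos: [0.6169, 0.1483, 0.1202]
tcp_rot: [[-0.06, -0.998, -0.002], [-0.998, 0.06, -0.017], [0.018, 0.001, -1.0]]
ft_force: [-0.9, -5.2, -0.7]
opening: 0.478
grasp_force: 42.9
```

Add to h.py:
```python
def lean():
    """nipple offset in the wrist picture -> lean estimate"""
    m,im=snap('wrist','l%d'%(bot.state()['time_s']*100))
    b=[tuple(map(float,x[:3])) for x in blobs(im,(95,120,50),(130,255,255),60)]
    print(b[:3]); s=bot.state();print('TCP',s['ee_pos'].round(4),'F',s['ft_force'].round(1))
```

```bash
python3 -c "
from h import *
lean()"
```

```text
[(1566.0, 325.4, 366.4), (354.0, 328.7, 271.6)]
TCP [0.6169 0.1483 0.1203] F [ 0.5 -5.5  0.6]
```

Run:
```python
from h import *
import glob,os
m=bot.camera_model('wrist');f=max(glob.glob('pics/l*.png'),key=os.path.getmtime);im=cv2.imread(f)[:,:,::-1].astype(int)
mk=((im[...,0]>60)&(im[...,0]>2.5*im[...,1])&(im[...,0]>2.5*im[...,2])).astype('u1')
n,l,s,c=cv2.connectedComponentsWithStats(mk);print([(s[i].tolist(),c[i].round(1).tolist()) for i in range(1,n) if s[i,4]>100])
P=[[.6057,-.0303,.078],[.6092,.0296,.078],[.6127,.0895,.078],[.6163,.1494,.078]]
print(proj(m,P).round(1).tolist())
a=np.linspace(0,6.28,9)
print(proj(m,np.c_[.6163+.024*np.cos(a),.1494+.024*np.sin(a),0*a+.078]).round(0).tolist())
T=bot.camera_model('top');print(ray(T,[[264.8,207.9],[288.2,209.4],[311.3,211.1],[334.8,212.5]],.066))
```

```text
[([264, 0, 113, 61, 5017], [320.2, 24.5]), ([0, 66, 40, 141, 2921], [13.2, 154.9]), ([268, 87, 106, 107, 6846], [325.5, 143.8]), ([273, 207, 96, 71, 2429], [319.2, 232.0])]
[[324.0, -175.1], [324.3, -6.7], [324.6, 143.9], [324.6, 272.5]]
[[274.0, 275.0], [292.0, 307.0], [328.0, 318.0], [362.0, 303.0], [375.0, 270.0], [359.0, 236.0], [322.0, 224.0], [286.0, 240.0], [274.0, 275.0]]
[[ 0.61020434  0.1442355   0.066     ]
 [ 0.60721421  0.08459203  0.066     ]
 [ 0.60374281  0.02582058  0.066     ]
 [ 0.60110826 -0.03392519  0.066     ]]
```

Add to h.py:
```python
def tilt():
    """lean from the offset of nipple against end disc, seen by the wrist camera"""
    t=bot.state()['time_s'];m,im=snap('wrist','l%d'%(t*100))
    B=[b for b in blobs(im,(95,120,50),(130,255,255),500)]
    b=min(B,key=lambda b:abs(b[1]-325)+abs(b[2]-370)*.3);u,v=float(b[1]),float(b[2])
    g=cv2.GaussianBlur(cv2.cvtColor(im,cv2.COLOR_RGB2GRAY),(3,3),0)
    c=cv2.HoughCircles(g,cv2.HOUGH_GRADIENT,1.5,20,param1=80,param2=25,minRadius=50,maxRadius=95)
    c=[] if c is None else [x.round(0).tolist() for x in c[0] if abs(x[0]-u)<15 and abs(x[1]-v)<40][:4]
    s=bot.state();print('nipple',u,v,b[0],'discs',c,'TCP',s['ee_pos'].round(4),'F',s['ft_force'].round(1))
```

Run:
```python
from h import *
import h
tilt()
# validate on earlier pictures
for f in('w11','w13','w14','w15'):
    im=cv2.imread(f'pics/{f}.png');g=cv2.GaussianBlur(cv2.cvtColor(im,cv2.COLOR_BGR2GRAY),(3,3),0)
    c=cv2.HoughCircles(g,cv2.HOUGH_GRADIENT,1.5,20,param1=80,param2=25,minRadius=50,maxRadius=95)
    print(f,[x.round(0).tolist() for x in c[0] if abs(x[0]-325)<15 and 290<x[1]<420][:4])
```

```text
nipple 325.4 366.5 1563 discs [[319.0, 344.0, 64.0], [335.0, 331.0, 81.0], [332.0, 362.0, 74.0], [313.0, 367.0, 81.0]] TCP [0.6169 0.1483 0.1203] F [ 0.3 -5.2 -0.6]
w11 [[328.0, 338.0, 71.0], [314.0, 317.0, 84.0], [340.0, 355.0, 91.0], [319.0, 358.0, 89.0]]
w13 [[325.0, 338.0, 69.0], [334.0, 356.0, 88.0], [314.0, 319.0, 91.0]]
w14 [[325.0, 344.0, 60.0], [325.0, 323.0, 63.0], [320.0, 364.0, 79.0], [328.0, 298.0, 56.0]]
w15 [[326.0, 341.0, 61.0], [311.0, 358.0, 83.0], [319.0, 314.0, 89.0], [335.0, 362.0, 84.0]]
```

Run:
```python
from h import *
import glob,os
f=max(glob.glob('pics/l*.png'),key=os.path.getmtime);im=cv2.imread(f)[:,:,::-1];print(f)
for c in (290,350): print(c,[ '%d:%d,%d,%d'%(v,*im[v,c]) for v in range(250,440,4)])
for r in (330,345): print(r,[ '%d:%d'%(u,im[r,u,1]) for u in range(236,420,4)])
```

```text
pics/l2435.png
290 ['250:112,53,54', '254:110,72,72', '258:103,104,102', '262:84,89,98', '266:55,59,82', '270:80,102,152', '274:103,105,103', '278:102,104,102', '282:103,105,103', '286:107,111,109', '290:148,153,150', '294:147,152,149', '298:148,152,150', '302:167,171,168', '306:180,184,181', '310:180,184,182', '314:179,183,181', '318:181,184,181', '322:180,183,181', '326:180,184,181', '330:179,183,180', '334:179,183,180', '338:179,183,180', '342:178,182,180', '346:179,182,180', '350:178,182,179', '354:178,182,180', '358:178,182,179', '362:178,182,180', '366:177,181,180', '370:177,181,179', '374:177,181,178', '378:177,181,179', '382:178,181,179', '386:177,181,179', '390:177,180,178', '394:177,181,178', '398:150,154,152', '402:111,110,105', '406:112,111,106', '410:166,163,158', '414:213,214,207', '418:211,215,216', '422:212,215,218', '426:211,215,218', '430:213,216,220', '434:43,43,44', '438:46,46,48']
350 ['250:100,101,100', '254:101,102,99', '258:46,53,85', '262:52,72,122', '266:103,102,97', '270:101,102,101', '274:101,102,100', '278:100,102,101', '282:132,135,133', '286:148,152,150
[... 1015 characters left out ...]
2', '344:182', '348:182', '352:182', '356:183', '360:183', '364:181', '368:181', '372:182', '376:182', '380:182', '384:169', '388:153', '392:155', '396:43', '400:91', '404:84', '408:84', '412:83', '416:53']
345 ['236:37', '240:150', '244:145', '248:47', '252:55', '256:154', '260:152', '264:185', '268:182', '272:183', '276:182', '280:182', '284:182', '288:182', '292:182', '296:183', '300:183', '304:193', '308:61', '312:63', '316:65', '320:66', '324:64', '328:64', '332:63', '336:63', '340:63', '344:47', '348:183', '352:182', '356:183', '360:182', '364:182', '368:181', '372:180', '376:181', '380:180', '384:181', '388:151', '392:156', '396:51', '400:52', '404:148', '408:143', '412:72', '416:37']
```

Add to h.py:
```python
def face(im):
    g=im.astype(int);k=((abs(g[...,1]-182)<9)&(abs(g[...,0]-g[...,2])<8)).astype('u1');k[:,:225]=0;k[:,420:]=0
    k=cv2.morphologyEx(k,cv2.MORPH_OPEN,np.ones((5,5)));n,l,s,_=cv2.connectedComponentsWithStats(k)
    i=1+np.argmax(s[1:,4]);cn=cv2.findContours((l==i).astype('u1'),0,1)[0];cn=max(cn,key=len)
    return cv2.fitEllipse(cv2.convexHull(cn)),cn[:,0]
def fil(show=True):
    """fit offset along tool x (a), slide up (b), lean of the gripped filter from wrist picture"""
    t=bot.state()['time_s'];m,im=snap('wrist','l%d'%(t*100))
    (cu,cv),ax,ang=face(im)[0];B=blobs(im,(95,120,50),(130,255,255),500)
    b=min(B,key=lambda b:abs(b[1]-325)+abs(b[2]-370)*.3);s=bot.state();R=s['tcp_rot'];g=s['ee_pos']-R[:,2]*.0187
    P=lambda p,d:proj(m,g+R@np.array([p[0]+(d-.085)*np.sin(p[2]),0,-p[1]-(d-.085)*np.cos(p[2])]))[0]
    f0=m['fx']*.0193
    f=lambda p:[P(p,.106)[1]-cv,P(p,.1155)[1]-b[2]]
    out=[]
    for sl in(-.01,-.005,0,.005,.01):
        r=least_squares(lambda q:f([q[0],sl,q[1]]),[0,.3]).x;out.append((sl,*r.round(4)))
    print('face',round(cu),round(cv),np.round(ax),'nip',round(float(b[2]),1),'TCP',s['ee_pos'].round(4),'F',s['ft_force'].round(1));print(*out)
```

Run:
```python
from h import *
fil()
for f in('w11','w13','w14','w15'):
    im=cv2.imread(f'pics/{f}.png')[:,:,::-1].copy();
    try: print(f,face(im)[0])
    except Exception as e: print(f,e)
```

```text
face 325 349 [116. 125.] nip 366.2 TCP [0.6169 0.1483 0.1203] F [-0.1 -5.1  0.5]
(-0.01, np.float64(0.0014), np.float64(0.0584)) (-0.005, np.float64(0.004), np.float64(0.0856)) (0, np.float64(0.0067), np.float64(0.1123)) (0.005, np.float64(0.0093), np.float64(0.1386)) (0.01, np.float64(0.012), np.float64(0.1644))
w11 ((325.3761901855469, 338.4272155761719), (120.25626373291016, 123.06959533691406), 177.40573120117188)
w13 attempt to get argmax of an empty sequence
w14 ((325.12994384765625, 345.0495300292969), (120.12459564208984, 122.96116638183594), 93.65582275390625)
w15 ((325.1890563964844, 341.4924621582031), (122.0592269897461, 123.0196533203125), 1.5634064674377441)
```

Face/nipple fitting gives a lean of about 0.11 rad with the bung deep in the bore. I push down to seat it.

Emit:
{"fn": "drive_effector", "kwargs": {
  "segments": [
    [0, [-0.003, 0, 0.004], 0],
    [0, [-0.003, 0, 0.004], 0],
    [0, [0, 0, 0.004], 0],
    [0, [0, 0, 0.004], 0],
    [0, [0, 0, 0], 0],
    [0, [0, 0, 0], 0]
  ],
  "force": 30
}}

```text
time_s: 25.05
ee_pos: [0.6192, 0.1546, 0.1059]
tcp_rot: [[-0.061, -0.998, 0.003], [-0.998, 0.061, -0.015], [0.015, -0.004, -1.0]]
ft_force: [1.3, -5.4, 5.2]
opening: 0.485
grasp_force: 43.5
```

```bash
python3 -c "
from h import *
fil()"
```

```text
face 325 354 [109. 125.] nip 369.9 TCP [0.6192 0.1546 0.1059] F [ 2.  -6.4  5.9]
(-0.01, np.float64(-0.0015), np.float64(0.1085)) (-0.005, np.float64(0.0013), np.float64(0.1332)) (0, np.float64(0.0041), np.float64(0.1574)) (0.005, np.float64(0.0068), np.float64(0.1813)) (0.01, np.float64(0.0096), np.float64(0.2049))
```

Emit:
{"fn": "drive_effector", "kwargs": {
  "segments": [
    [0, [0.004, 0, 0.004], 0],
    [0, [0.002, 0, 0.004], 0],
    [0, [0, 0, 0], 0],
    [0, [0, 0, 0], 0]
  ]
}}

```text
time_s: 25.5
ee_pos: [0.6194, 0.1552, 0.1047]
tcp_rot: [[-0.059, -0.998, 0.008], [-0.998, 0.059, -0.004], [0.003, -0.008, -1.0]]
ft_force: [-4.6, -4.2, 34.0]
opening: 0.484
grasp_force: 45.9
```

Emit:
{"fn": "drive_effector", "kwargs": {
  "segments": [
    [0.7, [0, 0, 0], 0],
    [0.7, [0, 0, 0], 0],
    [0.7, [0, 0, 0], 0],
    [0.7, [0, 0, 0], 0]
  ]
}}

```text
time_s: 25.9
ee_pos: [0.6167, 0.1505, 0.0966]
tcp_rot: [[-0.059, -0.998, -0.001], [-0.998, 0.059, -0.012], [0.012, 0.001, -1.0]]
ft_force: [0.0, 0.1, -0.5]
opening: 0.696
grasp_force: 0.0Traceback (most recent call last):
```

```bash
python3 -c "
from h import *
fil()"
```

```text
  File "<string>", line 3, in <module>
    fil()
    ~~~^^
  File "h.py", line 57, in fil
    (cu,cv),ax,ang=face(im)[0];B=blobs(im,(95,120,50),(130,255,255),500)
                   ~~~~^^^^
  File "h.py", line 52, in face
    i=1+np.argmax(s[1:,4]);cn=cv2.findContours((l==i).astype('u1'),0,1)[0];cn=max(cn,key=len)
        ~~~~~~~~~^^^^^^^^^
    return _wrapfunc(a, 'argmax', axis=axis, out=out, **kwds)
    return bound(*args, **kwds)
ValueError: attempt to get argmax of an empty sequence
```

Run:
```python
s=open('h.py').read()
s=s.replace("def face(im):\n    g=im.astype(int);k=((abs(g[...,1]-182)<9)","def face(im,u=325,v=366):\n    g=im.astype(int);r=np.sqrt((max(blobs(im,(95,120,50),(130,255,255),100),key=lambda b:-abs(b[1]-u)-abs(b[2]-v))[0])/3.14);ref=np.median(g[int(v)-3:int(v)+4,int(u+1.5*r):int(u+1.9*r),1]);k=((abs(g[...,1]-ref)<9)")
open('h.py','w').write(s)
```

Emit:
{"fn": "drive_effector", "kwargs": {
  "segments": [
    [0.8, [0, 0, 0], 0],
    [0.8, [0, 0, -0.04], 0],
    [0.8, [0, 0, -0.04], 0],
    [0.8, [0, 0, -0.04], 0],
    [0.8, [0, 0, -0.04], 0],
    [0.8, [0, 0, 0], 0],
    [0.8, [0, 0, 0], 0]
  ]
}}

```text
time_s: 26.65
ee_pos: [0.6174, 0.1526, 0.258]
tcp_rot: [[-0.059, -0.998, 0.001], [-0.998, 0.059, -0.012], [0.012, -0.002, -1.0]]
ft_force: [0.3, 0.2, 0.3]
opening: 0.796
grasp_force: 0.0
```

Run:
```python
from h import *
m,im=snap('wrist','w16')
B=blobs(im,(95,120,50),(130,255,255),100);print([tuple(map(float,b[:3])) for b in B])
p=[.695836,.05453,-.0588]
print('exp nipple, face',proj(m,pose(p,[[-.085,.09,.042+.1155],[-.085,.09,.042+.106]])).tolist())
for z in(.106,.1155):
  for dz in(0,.004,.01): print(z,dz,proj(m,pose(p,[[-.085,.09,.042+z+dz]])).round(1).tolist())
for b in B[:3]:
    try: print(face(im,float(b[1]),float(b[2]))[0])
    except Exception as e: print(e)
```

```text
[(280.0, 323.3, 226.0)]
exp nipple, face [[325.3693970477161, 229.42291730931888], [325.3644284863558, 225.22988488735183]]
0.106 0 [[325.4, 225.2]]
0.106 0.004 [[325.4, 227.0]]
0.106 0.01 [[325.4, 229.7]]
0.1155 0 [[325.4, 229.4]]
0.1155 0.004 [[325.4, 231.3]]
0.1155 0.01 [[325.4, 234.2]]
((323.6166076660156, 223.02833557128906), (51.04708480834961, 55.370819091796875), 75.59662628173828)
```

Filter 1 looks seated: nipple (323,226) and face (323.6,223) match an upright filter within about 3 px. On to the next one, the stand's y −30 cup.

Emit:
{"fn": "drive_effector", "kwargs": {
  "segments": [
    [0.6, [0, 0, 0], 0.142],
    [0.6, [0, 0, 0], 0.142],
    [0.6, [0, 0, 0], 0.142],
    [0.6, [0, 0, 0], 0.142],
    [0.6, [0, 0, 0], 0.142],
    [0.6, [0, 0, 0], 0.142],
    [0.6, [0, 0, 0], 0.142],
    [0.6, [0, 0, 0], 0.142],
    [0.6, [0, 0, 0], 0.142],
    [0.6, [0, 0, 0], 0.142],
    [0.6, [0, 0, 0], 0.142],
    [0.6, [0, 0, 0], 0.142],
    [0.6, [0, 0, 0], 0.142],
    [0.6, [0, 0, 0], 0.142],
    [0.6, [0, 0, 0], 0.148],
    [0.6, [0, 0, 0], 0]
  ]
}}

```text
time_s: 28.3
ee_pos: [0.6164, 0.1515, 0.2555]
tcp_rot: [[-0.811, 0.585, -0.003], [0.585, 0.811, -0.015], [-0.006, -0.014, -1.0]]
ft_force: [0.2, 0.6, 0.3]
opening: 0.602
grasp_force: 0.0
```

```bash
python3 -c "
from h import *
go([.5125,-.3717,.25],np.pi/2-.6247)"
```

```text
turn 0.000 shift [-0.2217, -0.4851, 0.0135] | q7 0.17
```

Emit:
{"fn": "drive_effector", "kwargs": {
  "segments": [
    [0.6, [-0.018, -0.04, 0], 0],
    [0.6, [-0.018, -0.04, 0], 0],
    [0.6, [-0.018, -0.04, 0], 0],
    [0.6, [-0.018, -0.04, 0], 0],
    [0.6, [-0.018, -0.04, 0], 0],
    [0.6, [-0.018, -0.04, 0], 0],
    [0.6, [-0.018, -0.04, 0], 0],
    [0.6, [-0.018, -0.04, 0], 0],
    [0.6, [-0.019, -0.04, 0], 0],
    [0.6, [-0.019, -0.04, 0], 0],
    [0.6, [-0.02, -0.04, 0], 0],
    [0.6, [-0.02, -0.045, 0.01], 0],
    [0.6, [0, 0, 0], 0],
    [0.6, [0, 0, 0], 0]
  ]
}}

```text
time_s: 29.7
ee_pos: [0.5122, -0.3722, 0.252]
tcp_rot: [[-0.811, 0.585, -0.003], [0.585, 0.811, -0.011], [-0.004, -0.011, -1.0]]
ft_force: [0.0, 0.5, -0.3]
opening: 0.6
grasp_force: 0.0
```

Add to h.py:
```python
def pick(d=.085):
    m,im=snap('wrist','p%d'%(bot.state()['time_s']*100));s=bot.state();R=s['tcp_rot']
    print([tuple(map(float,b[:3])) for b in blobs(im,(95,120,50),(130,255,255),100)],'TCP',s['ee_pos'].round(4))
    # expected nipple pixel if the tool stood laterally right and z above by h
    gz=.05+d*np.cos(.5)-.0187; h=s['ee_pos'][2]-gz
    w=(.1155-d)
    P=s['ee_pos']+R@np.array([w*np.sin(.5),0,h-.0187-w*np.cos(.5)])
    f=proj(m,P)[0];fx=proj(m,P+R[:,0]*.01)[0]-f;fy=proj(m,P+R[:,1]*.01)[0]-f
    print('want nipple at',f.round(1),'px per 10mm x',fx.round(1),'y',fy.round(1),'go down',round(h,4))
```

```bash
python3 -c "
from h import *
pick()"
```

```text
[(2151.0, 479.9, 234.6), (1733.0, 402.1, 231.0), (825.0, 630.3, 335.9), (511.0, 258.9, 246.0), (417.0, 325.4, 252.4), (328.0, 226.7, 208.9), (300.0, 324.7, 209.1)] TCP [ 0.5134 -0.3701  0.2528]
want nipple at [329.2 210.8] px per 10mm x [ -0.  -16.4] y [16.7 -0. ] go down 0.1469
```

Emit:
{"fn": "drive_effector", "kwargs": {
  "segments": [
    [0.6, [0.001, -0.001, 0.03], 0],
    [0.6, [0, 0, 0.03], 0],
    [0.6, [0, 0, 0.03], 0],
    [0.6, [0, 0, 0.02], 0],
    [0.6, [0, 0, 0.02], 0],
    [0.6, [0, 0, 0.017], 0],
    [0.6, [0, 0, 0], 0],
    [0.6, [0, 0, 0], 0]
  ],
  "force": 40
}}

```text
time_s: 30.55
ee_pos: [0.5131, -0.3721, 0.1074]
tcp_rot: [[-0.812, 0.583, 0.0], [0.583, 0.812, -0.012], [-0.007, -0.01, -1.0]]
ft_force: [0.3, 0.2, 0.0]
opening: 0.605
grasp_force: 0.0
```

```bash
python3 -c "
from h import *
pick()"
```

```text
[(7319.0, 576.7, 331.1), (3768.0, 466.1, 316.4), (2004.0, 103.8, 332.6), (1493.0, 313.9, 337.5), (658.0, 207.2, 292.4)] TCP [ 0.5135 -0.3724  0.108 ]
want nipple at [324.5 346. ] px per 10mm x [  0.  -33.4] y [37.3 -0. ] go down 0.0021
```

Emit:
{"fn": "drive_effector", "kwargs": {
  "segments": [
    [0.6, [0.002, 0, 0], 0],
    [0, [0, -0.003, 0], 0],
    [0, [0, 0, 0], 0],
    [0, [0, 0, 0], 0],
    [0, [0, 0, 0], 0],
    [0, [0, 0, 0], 0],
    [0, [0.005, 0, -0.009], 0],
    [0, [0.01, 0, -0.018], 0],
    [0, [0.01, 0, -0.018], 0],
    [0, [0.01, 0, -0.018], 0],
    [0, [0, 0, -0.04], 0],
    [0, [0, 0, -0.04], 0],
    [0, [0, 0, -0.04], 0],
    [0, [0, 0, 0], 0]
  ],
  "force": 40
}}

```text
time_s: 32.0
ee_pos: [0.483, -0.3528, 0.2957]
tcp_rot: [[-0.81, 0.586, 0.008], [0.586, 0.81, -0.019], [-0.017, -0.01, -1.0]]
ft_force: [1.4, -0.3, -0.8]
opening: 0.478
grasp_force: 41.0
```

```bash
python3 -c "
from h import *
pick();fil()"
```

```text
[(1977.0, 602.4, 343.9), (1496.0, 459.7, 252.2), (1483.0, 325.0, 340.4), (1219.0, 392.2, 249.2), (1072.0, 326.2, 245.8), (326.0, 272.4, 260.7), (220.0, 244.8, 237.0)] TCP [ 0.4812 -0.3525  0.2926]
want nipple at [323.7 192.4] px per 10mm x [ -0.  -14.2] y [14.4 -0. ] go down 0.1867
face 325 340 [119. 122.] nip 340.4 TCP [ 0.4798 -0.3523  0.2904] F [-0.5  0.  -1.8]
(-0.01, np.float64(-0.0079), np.float64(0.5375)) (-0.005, np.float64(-0.0048), np.float64(0.5384)) (0, np.float64(-0.0017), np.float64(0.5393)) (0.005, np.float64(0.0014), np.float64(0.5402)) (0.01, np.float64(0.0045), np.float64(0.5411))
```

```bash
python3 -c "
from h import *
go([.6103,.0489,.29])"
```

```text
Traceback (most recent call last):
  File "h.py", line 30, in go
    Rn=R@cv2.Rodrigues(np.array([0,0,t]))[0]
         ~~~~~~~~~~~~~^^^^^^^^^^^^^^^^^^^
cv2.error: OpenCV(4.12.0) /io/opencv/modules/calib3d/src/calibration_base.cpp:151: error: (-210:Unsupported format or combination of formats) The matrices must have 32f or 64f data type in function 'Rodrigues'
```

```bash
sed -i 's/np.array(\[0,0,t\])/np.array([0,0,float(t)])/' h.py; python3 -c "
from h import *
go([.6103,.0489,.29])"
```

```text
turn 0.000 shift [0.1291, 0.4016, -0.0057] | q7 1.01
```

Emit:
{"fn": "drive_effector", "kwargs": {
  "segments": [
    [0, [0.013, 0.04, 0], 0],
    [0, [0.013, 0.04, 0], 0],
    [0, [0.013, 0.04, 0], 0],
    [0, [0.013, 0.04, 0], 0],
    [0, [0.013, 0.04, 0], 0],
    [0, [0.013, 0.04, 0], 0],
    [0, [0.013, 0.04, 0], 0],
    [0, [0.013, 0.04, 0], 0],
    [0, [0.013, 0.04, 0], 0],
    [0, [0.013, 0.04, 0], 0],
    [0, [0, 0, 0], -0.142],
    [0, [0, 0, 0], -0.142],
    [0, [0, 0, 0], -0.142],
    [0, [0, 0, 0], -0.142],
    [0, [0, 0, 0], -0.142],
    [0, [0, 0, 0], -0.142],
    [0, [0, 0, 0], -0.142],
    [0, [0, 0, 0], -0.142]
  ]
}}

```text
time_s: 33.9
ee_pos: [0.6079, 0.0476, 0.2823]
tcp_rot: [[-0.869, -0.495, -0.004], [-0.494, 0.869, -0.015], [0.011, -0.011, -1.0]]
ft_force: [-0.4, -0.3, -1.4]
opening: 0.482
grasp_force: 41.1
```

Emit:
{"fn": "drive_effector", "kwargs": {
  "segments": [
    [0, [0, 0, 0], -0.142],
    [0, [0, 0, 0], -0.142],
    [0, [0, 0, 0], -0.142],
    [0, [0, 0, 0], -0.142],
    [0, [0, 0, 0], -0.142],
    [0, [0, 0, 0], -0.142],
    [0, [0, 0, 0], -0.148],
    [0, [0, 0, 0], 0],
    [0, [0, 0, 0], 0]
  ]
}}

```text
time_s: 34.8
ee_pos: [0.6084, 0.0483, 0.2831]
tcp_rot: [[-0.062, -0.998, -0.003], [-0.998, 0.062, -0.014], [0.014, 0.002, -1.0]]
ft_force: [1.2, -0.4, -0.6]
opening: 0.481
grasp_force: 41.1
```

```bash
python3 -c "
from h import *
go([.6103,.0489,.15],-.0588);fil()"
```

```text
turn -0.004 shift [-0.0026, -0.0021, 0.1331] | q7 2.17
face 325 343 [118. 130.] nip 340.5 TCP [0.6086 0.0485 0.2835] F [-0.2 -0.2 -1.3]
(-0.01, np.float64(-0.0098), np.float64(0.6391)) (-0.005, np.float64(-0.0065), np.float64(0.6354)) (0, np.float64(-0.0033), np.float64(0.6317)) (0.005, np.float64(-0.0001), np.float64(0.628)) (0.01, np.float64(0.0032), np.float64(0.6243))
```

Emit:
{"fn": "drive_effector", "kwargs": {
  "segments": [
    [0, [0, -0.002, 0.04], 0],
    [0, [0, 0, 0.04], 0],
    [0, [0, 0, 0.035], 0],
    [0, [0, 0, 0.02], 0],
    [0, [0, 0, 0.015], 0],
    [0, [0, 0, 0.015], 0],
    [0, [0, 0, 0], 0],
    [0, [0, 0, 0], 0]
  ],
  "force": 30
}}

```text
time_s: 35.65
ee_pos: [0.6115, 0.0484, 0.1209]
tcp_rot: [[-0.059, -0.998, 0.001], [-0.998, 0.058, -0.01], [0.01, -0.002, -1.0]]
ft_force: [-1.0, 2.0, 0.3]
opening: 0.486
grasp_force: 41.3
```

```bash
python3 -c "
from h import *
fil()"
```

```text
face 325 343 [120. 133.] nip 335.5 TCP [0.6116 0.0481 0.121 ] F [ 0.1  3.6 -0.8]
(-0.01, np.float64(-0.0145), np.float64(0.8063)) (-0.005, np.float64(-0.0111), np.float64(0.7945)) (0, np.float64(-0.0076), np.float64(0.7827)) (0.005, np.float64(-0.0042), np.float64(0.771)) (0.01, np.float64(-0.0008), np.float64(0.7593))
```

Emit:
{"fn": "drive_effector", "kwargs": {
  "segments": [
    [0, [-0.005, 0, 0], 0],
    [0, [-0.005, 0, 0], 0],
    [0, [-0.005, 0, 0], 0],
    [0, [-0.005, 0, 0], 0],
    [0, [-0.005, 0, 0], 0],
    [0, [-0.005, 0, 0], 0],
    [0, [-0.005, 0, 0], 0],
    [0, [-0.005, 0, 0], 0],
    [0, [0, 0, 0], 0],
    [0, [0, 0, 0], 0]
  ],
  "force": 30
}}

```text
time_s: 36.7
ee_pos: [0.6137, 0.0834, 0.1192]
tcp_rot: [[-0.061, -0.998, -0.0], [-0.998, 0.061, -0.019], [0.019, -0.001, -1.0]]
ft_force: [0.3, -5.1, 2.8]
opening: 0.481
grasp_force: 44.8
```

```bash
python3 -c "
from h import *
fil()"
```

```text
face 325 347 [117. 123.] nip 362.5 TCP [0.6137 0.0834 0.1192] F [-0.9 -5.4  2.1]
(-0.01, np.float64(0.001), np.float64(0.1077)) (-0.005, np.float64(0.0037), np.float64(0.1315)) (0, np.float64(0.0064), np.float64(0.1549)) (0.005, np.float64(0.009), np.float64(0.178)) (0.01, np.float64(0.0117), np.float64(0.2009))
```

Emit:
{"fn": "drive_effector", "kwargs": {
  "segments": [
    [0, [-0.004, 0, 0.003], 0],
    [0, [-0.004, 0, 0.004], 0],
    [0, [-0.002, 0, 0.004], 0],
    [0, [0, 0, 0.003], 0],
    [0, [0, 0, 0.002], 0],
    [0, [0, 0, 0], 0],
    [0, [0.003, 0, 0.003], 0],
    [0, [0.002, 0, 0.003], 0],
    [0, [0, 0, 0], 0],
    [0, [0, 0, 0], 0]
  ],
  "force": 30
}}

```text
time_s: 37.75
ee_pos: [0.6155, 0.0948, 0.1056]
tcp_rot: [[-0.059, -0.998, 0.007], [-0.998, 0.059, -0.009], [0.008, -0.008, -1.0]]
ft_force: [-8.0, -4.0, 42.2]
opening: 0.483
grasp_force: 49.0
```

```bash
python3 -c "
from h import *
fil()"
```

```text
face 325 355 [108. 125.] nip 369.9 TCP [0.6155 0.0948 0.1056] F [-7.7 -4.2 42.8]
(-0.01, np.float64(-0.0023), np.float64(0.1358)) (-0.005, np.float64(0.0005), np.float64(0.1589)) (0, np.float64(0.0033), np.float64(0.1816)) (0.005, np.float64(0.0061), np.float64(0.2041)) (0.01, np.float64(0.0089), np.float64(0.2263))
```

Same reading as filter 1 when seated. I release, rise and check both filters.

Emit:
{"fn": "drive_effector", "kwargs": {
  "segments": [
    [0, [0, 0, -0.005], 0],
    [0.7, [0, 0, -0.004], 0],
    [0.7, [0, 0, 0], 0],
    [0.7, [0, 0, 0], 0],
    [0.7, [0, 0, 0], 0],
    [0.8, [0, 0, -0.04], 0],
    [0.8, [0, 0, -0.04], 0],
    [0.8, [0, 0, -0.04], 0],
    [0.8, [0, 0, -0.03], 0],
    [0.8, [0, 0, 0], 0],
    [0.8, [0, 0, 0], 0]
  ]
}}

```text
time_s: 38.9
ee_pos: [0.6137, 0.0933, 0.256]
tcp_rot: [[-0.059, -0.998, -0.0], [-0.998, 0.059, -0.013], [0.013, -0.001, -1.0]]
ft_force: [-0.4, 0.2, -0.0]
opening: 0.801
grasp_force: 0.0
```

```bash
python3 - <<'E'
from h import *
m,im=snap('wrist','w17')
B=blobs(im,(95,120,50),(130,255,255),100);print([tuple(map(float,b[:3])) for b in B])
p=[.695836,.05453,-.0588]
for y in(.09,.03):print('exp nipple, face',proj(m,pose(p,[[-.085,y,.042+.1155],[-.085,y,.042+.106]])).round(1).tolist())
for b in B[:4]:
    try: print(face(im,float(b[1]),float(b[2]))[0])
    except Exception as e: print(e)
T,t=snap('top','t3')
for y in(.09,.03):print('top exp',proj(T,pose(p,[[-.085,y,.042+.1155]])).round(1).tolist())
print([tuple(map(float,b[:3])) for b in blobs(t,(95,120,50),(130,255,255),8) if 230<b[1]<520 and 150<b[2]<280])
E
```

```text
[(277.0, 323.2, 226.5), (238.0, 322.8, 315.2)]
exp nipple, face [[324.8, 319.1], [324.8, 312.3]]
exp nipple, face [[324.8, 229.4], [324.8, 225.2]]
((323.1255798339844, 223.0268096923828), (52.4614143371582, 56.07529830932617), 77.96039581298828)
((287.4497375488281, 112.27399444580078), (194.4519805908203, 391.8788146972656), 12.007615089416504)
top exp [[259.6, 197.6]]
top exp [[284.7, 199.4]]
[(189.0, 419.0, 162.7), (48.0, 441.7, 211.1), (30.0, 496.5, 250.8), (17.0, 494.5, 265.4), (16.0, 261.4, 197.8), (8.0, 287.0, 199.8)]
```

Both filters match upright seating. Now the third filter.

Emit:
{"fn": "drive_effector", "kwargs": {
  "segments": [
    [0.6, [0, 0, 0], 0.142],
    [0.6, [0, 0, 0], 0.142],
    [0.6, [0, 0, 0], 0.142],
    [0.6, [0, 0, 0], 0.142],
    [0.6, [0, 0, 0], 0.142],
    [0.6, [0, 0, 0], 0.142],
    [0.6, [0, 0, 0], 0.142],
    [0.6, [0, 0, 0], 0.142],
    [0.6, [0, 0, 0], 0.142],
    [0.6, [0, 0, 0], 0.142],
    [0.6, [0, 0, 0], 0.142],
    [0.6, [0, 0, 0], 0.142],
    [0.6, [0, 0, 0], 0.142],
    [0.6, [0, 0, 0], 0.142],
    [0.6, [0, 0, 0], 0.148],
    [0.6, [0, 0, 0], 0]
  ]
}}

```text
time_s: 40.6
ee_pos: [0.613, 0.0931, 0.2547]
tcp_rot: [[-0.811, 0.585, -0.003], [0.585, 0.811, -0.014], [-0.006, -0.013, -1.0]]
ft_force: [0.0, 0.2, -0.8]
opening: 0.601
grasp_force: 0.0
```

```bash
python3 -c "
from h import *
go([.4774,-.4203,.25],np.pi/2-.6247)"
```

```text
turn 0.000 shift [-0.1902, -0.4956, 0.0123] | q7 0.23
```

Emit:
{"fn": "drive_effector", "kwargs": {
  "segments": [
    [0.65, [-0.016, -0.042, 0], 0],
    [0.65, [-0.016, -0.042, 0], 0],
    [0.65, [-0.016, -0.042, 0], 0],
    [0.65, [-0.016, -0.042, 0], 0],
    [0.65, [-0.016, -0.042, 0], 0],
    [0.65, [-0.016, -0.042, 0], 0],
    [0.65, [-0.016, -0.042, 0], 0],
    [0.65, [-0.016, -0.042, 0], 0],
    [0.65, [-0.016, -0.042, 0], 0],
    [0.65, [-0.016, -0.042, 0], 0],
    [0.65, [-0.016, -0.042, 0], 0],
    [0.65, [-0.014, -0.034, 0], 0],
    [0.65, [0, 0, 0], 0],
    [0.65, [0, 0, 0], 0]
  ]
}}

```text
time_s: 42.0
ee_pos: [0.477, -0.4204, 0.2613]
tcp_rot: [[-0.812, 0.584, -0.002], [0.584, 0.812, -0.011], [-0.005, -0.01, -1.0]]
ft_force: [0.1, 0.6, -0.1]
opening: 0.652
grasp_force: 0.0
```

```bash
python3 -c "
from h import *
pick()"
```

```text
[(2218.0, 545.9, 232.7), (1682.0, 473.1, 228.5), (1644.0, 399.2, 227.3), (431.0, 325.1, 247.6), (294.0, 324.0, 205.7)] TCP [ 0.478  -0.4188  0.2617]
want nipple at [328.2 207.2] px per 10mm x [ -0.  -15.9] y [16.2 -0. ] go down 0.1558
```

Emit:
{"fn": "drive_effector", "kwargs": {
  "segments": [
    [0.65, [0.003, -0.004, 0.03], 0],
    [0.65, [0, 0, 0.03], 0],
    [0.65, [0, 0, 0.03], 0],
    [0.65, [0, 0, 0.03], 0],
    [0.65, [0, 0, 0.02], 0],
    [0.65, [0, 0, 0.014], 0],
    [0.65, [0, 0, 0], 0],
    [0.65, [0, 0, 0], 0]
  ],
  "force": 40
}}

```text
time_s: 42.85
ee_pos: [0.4741, -0.4226, 0.1094]
tcp_rot: [[-0.812, 0.583, 0.001], [0.583, 0.812, -0.013], [-0.008, -0.01, -1.0]]
ft_force: [0.8, -1.0, 0.3]
opening: 0.652
grasp_force: 0.0
```

```bash
python3 -c "
from h import *
pick()"
```

```text
[(7517.0, 584.1, 331.3), (3675.0, 472.2, 317.1), (1435.0, 328.2, 339.2)] TCP [ 0.4744 -0.4231  0.1099]
want nipple at [324.2 341.6] px per 10mm x [ -0. -33.] y [36.7 -0. ] go down 0.004
```

Well centred. I grip it, draw it out and carry it to port 2.

Emit:
{"fn": "drive_effector", "kwargs": {
  "segments": [
    [0, [0, 0, 0.003], 0],
    [0, [0, 0, 0], 0],
    [0, [0, 0, 0], 0],
    [0, [0, 0, 0], 0],
    [0, [0, 0, 0], 0],
    [0, [0, 0, 0], 0],
    [0, [0.005, 0, -0.009], 0],
    [0, [0.01, 0, -0.018], 0],
    [0, [0.01, 0, -0.018], 0],
    [0, [0.01, 0, -0.018], 0],
    [0, [0, 0, -0.04], 0],
    [0, [0, 0, -0.04], 0],
    [0, [0, 0, -0.04], 0],
    [0, [0, 0, 0], 0]
  ],
  "force": 40
}}

```text
time_s: 44.3
ee_pos: [0.4469, -0.4016, 0.2942]
tcp_rot: [[-0.811, 0.585, 0.007], [0.585, 0.811, -0.019], [-0.017, -0.011, -1.0]]
ft_force: [0.5, 1.1, 0.1]
opening: 0.483
grasp_force: 41.2
```

```bash
python3 -c "
from h import *
fil()
go([.6068,-.011,.285])"
```

```text
face 324 338 [120. 123.] nip 338.6 TCP [ 0.4452 -0.4013  0.2912] F [ 0.9 -1.2 -1.7]
(-0.01, np.float64(-0.0083), np.float64(0.5423)) (-0.005, np.float64(-0.0052), np.float64(0.5428)) (0, np.float64(-0.0021), np.float64(0.5434)) (0.005, np.float64(0.001), np.float64(0.5439)) (0.01, np.float64(0.0041), np.float64(0.5445))
turn 0.000 shift [0.0974, 0.4111, 0.0002] | q7 1.09
```

Emit:
{"fn": "drive_effector", "kwargs": {
  "segments": [
    [0, [0.01, 0.041, 0], 0],
    [0, [0.01, 0.041, 0], 0],
    [0, [0.01, 0.041, 0], 0],
    [0, [0.01, 0.041, 0], 0],
    [0, [0.01, 0.041, 0], 0],
    [0, [0.01, 0.041, 0], 0],
    [0, [0.01, 0.041, 0], 0],
    [0, [0.01, 0.041, 0], 0],
    [0, [0.01, 0.041, 0], 0],
    [0, [0.008, 0.042, 0], 0],
    [0, [0, 0, 0], -0.142],
    [0, [0, 0, 0], -0.142],
    [0, [0, 0, 0], -0.142],
    [0, [0, 0, 0], -0.142],
    [0, [0, 0, 0], -0.142],
    [0, [0, 0, 0], -0.142],
    [0, [0, 0, 0], -0.142],
    [0, [0, 0, 0], -0.142]
  ]
}}

```text
time_s: 46.15
ee_pos: [0.604, -0.0112, 0.2814]
tcp_rot: [[-0.869, -0.495, -0.004], [-0.495, 0.869, -0.015], [0.011, -0.011, -1.0]]
ft_force: [-1.0, -0.0, -0.9]
opening: 0.481
grasp_force: 41.0
```

Emit:
{"fn": "drive_effector", "kwargs": {
  "segments": [
    [0, [0, 0, 0], -0.142],
    [0, [0, 0, 0], -0.142],
    [0, [0, 0, 0], -0.142],
    [0, [0, 0, 0], -0.142],
    [0, [0, 0, 0], -0.142],
    [0, [0, 0, 0], -0.142],
    [0, [0, 0, 0], -0.148],
    [0, [0, 0, 0], 0],
    [0, [0, 0, 0], 0]
  ]
}}

```text
time_s: 47.05
ee_pos: [0.6047, -0.0106, 0.282]
tcp_rot: [[-0.062, -0.998, -0.003], [-0.998, 0.062, -0.014], [0.014, 0.002, -1.0]]
ft_force: [-0.1, -0.0, -1.3]
opening: 0.481
grasp_force: 41.0
```

```bash
python3 -c "
from h import *
go([.6077,-.011,.119],-.0588);fil()"
```

```text
turn -0.004 shift [-0.0021, -0.0033, 0.163] | q7 2.25
face 324 342 [120. 132.] nip 338.6 TCP [ 0.6049 -0.0105  0.2825] F [-0.4  0.1 -0.4]
(-0.01, np.float64(-0.0095), np.float64(0.6487)) (-0.005, np.float64(-0.0063), np.float64(0.6444)) (0, np.float64(-0.0031), np.float64(0.6401)) (0.005, np.float64(0.0001), np.float64(0.6357)) (0.01, np.float64(0.0033), np.float64(0.6314))
```

Emit:
{"fn": "drive_effector", "kwargs": {
  "segments": [
    [0, [0, -0.003, 0.04], 0],
    [0, [0, 0, 0.04], 0],
    [0, [0, 0, 0.035], 0],
    [0, [0, 0, 0.02], 0],
    [0, [0, 0, 0.015], 0],
    [0, [0, 0, 0.013], 0],
    [0, [0, 0, 0], 0],
    [0, [0, 0, 0], 0]
  ],
  "force": 30
}}

```text
time_s: 47.9
ee_pos: [0.609, -0.0111, 0.1215]
tcp_rot: [[-0.059, -0.998, 0.001], [-0.998, 0.059, -0.011], [0.011, -0.002, -1.0]]
ft_force: [0.0, 2.1, -0.2]
opening: 0.483
grasp_force: 38.0
```

```bash
python3 -c "
from h import *
fil()"
```

```text
face 325 341 [122. 134.] nip 333.9 TCP [ 0.609  -0.0113  0.1217] F [-0.4  2.1  0.5]
(-0.01, np.float64(-0.0135), np.float64(0.7919)) (-0.005, np.float64(-0.0101), np.float64(0.7807)) (0, np.float64(-0.0067), np.float64(0.7694)) (0.005, np.float64(-0.0033), np.float64(0.7582)) (0.01, np.float64(0.0001), np.float64(0.747))
```

Same signature as before; I push it upright.

Emit:
{"fn": "drive_effector", "kwargs": {
  "segments": [
    [0, [-0.005, 0, 0.001], 0],
    [0, [-0.005, 0, 0], 0],
    [0, [-0.005, 0, 0], 0],
    [0, [-0.005, 0, 0], 0],
    [0, [-0.005, 0, 0], 0],
    [0, [-0.005, 0, 0], 0],
    [0, [-0.005, 0, 0], 0],
    [0, [-0.005, 0, 0], 0],
    [0, [0, 0, 0], 0],
    [0, [0, 0, 0], 0]
  ],
  "force": 30
}}

```text
time_s: 48.95
ee_pos: [0.6112, 0.0249, 0.119]
tcp_rot: [[-0.061, -0.998, 0.0], [-0.998, 0.061, -0.018], [0.018, -0.001, -1.0]]
ft_force: [0.4, -4.9, 2.8]
opening: 0.478
grasp_force: 40.9
```

```bash
python3 -c "
from h import *
fil()"
```

```text
face 325 347 [118. 125.] nip 363.0 TCP [0.6112 0.0249 0.1191] F [-0.4 -5.2  2.1]
(-0.01, np.float64(0.0015), np.float64(0.0901)) (-0.005, np.float64(0.0041), np.float64(0.115)) (0, np.float64(0.0068), np.float64(0.1395)) (0.005, np.float64(0.0094), np.float64(0.1636)) (0.01, np.float64(0.0121), np.float64(0.1874))
```

Emit:
{"fn": "drive_effector", "kwargs": {
  "segments": [
    [0, [-0.004, 0, 0.003], 0],
    [0, [-0.004, 0, 0.004], 0],
    [0, [-0.001, 0, 0.004], 0],
    [0, [0, 0, 0.003], 0],
    [0, [0, 0, 0.002], 0],
    [0, [0, 0, 0], 0],
    [0, [0.003, 0, 0.003], 0],
    [0, [0.002, 0, 0.002], 0],
    [0, [0, 0, 0], 0],
    [0, [0, 0, 0], 0]
  ],
  "force": 30
}}

```text
time_s: 50.0
ee_pos: [0.6121, 0.0352, 0.1047]
tcp_rot: [[-0.058, -0.998, 0.005], [-0.998, 0.058, -0.008], [0.008, -0.006, -1.0]]
ft_force: [-8.2, -3.0, 36.6]
opening: 0.484
grasp_force: 44.3
```

```bash
python3 -c "
from h import *
fil()"
```

```text
face 325 355 [109. 126.] nip 370.6 TCP [0.612  0.0353 0.1047] F [-8.6 -2.2 36.1]
(-0.01, np.float64(-0.0022), np.float64(0.124)) (-0.005, np.float64(0.0006), np.float64(0.1478)) (0, np.float64(0.0034), np.float64(0.1713)) (0.005, np.float64(0.0062), np.float64(0.1944)) (0.01, np.float64(0.009), np.float64(0.2173))
```

Emit:
{"fn": "drive_effector", "kwargs": {
  "segments": [
    [0, [0, 0, -0.005], 0],
    [0.7, [0, 0, -0.003], 0],
    [0.7, [0, 0, 0], 0],
    [0.7, [0, 0, 0], 0],
    [0.7, [0, 0, 0], 0],
    [0.8, [0, 0, -0.04], 0],
    [0.8, [0, 0, -0.04], 0],
    [0.8, [0, 0, -0.04], 0],
    [0.8, [0, 0, -0.03], 0],
    [0.8, [0, 0, 0], 0],
    [0.8, [0, 0, 0], 0]
  ]
}}

```text
time_s: 51.15
ee_pos: [0.6111, 0.0333, 0.2559]
tcp_rot: [[-0.059, -0.998, 0.0], [-0.998, 0.059, -0.013], [0.013, -0.001, -1.0]]
ft_force: [0.2, 0.2, -0.7]
opening: 0.799
grasp_force: 0.0
```

```bash
python3 - <<'E'
from h import *
m,im=snap('wrist','w18')
B=blobs(im,(95,120,50),(130,255,255),100);print([tuple(map(float,b[:3])) for b in B])
p=[.695836,.05453,-.0588]
for y in(.09,.03,-.03):print('exp nipple, face',proj(m,pose(p,[[-.085,y,.042+.1155],[-.085,y,.042+.106]])).round(1).tolist())
for b in B[:2]:
    try: print(face(im,float(b[1]),float(b[2]))[0])
    except Exception as e: print(e)
E
```

```text
[(280.0, 324.8, 226.8), (238.0, 325.0, 315.9), (220.0, 324.2, 392.0), (102.0, 323.1, 187.3)]
exp nipple, face [[326.3, 397.2], [326.3, 388.5]]
exp nipple, face [[326.4, 319.3], [326.3, 312.4]]
exp nipple, face [[326.4, 229.5], [326.3, 225.3]]
((324.5953369140625, 222.77906799316406), (53.71133804321289, 56.09932327270508), 83.71732330322266)
((294.21551513671875, 193.91998291015625), (213.0917205810547, 324.60577392578125), 8.760747909545898)
```

Emit:
{"fn": "drive_effector", "kwargs": {
  "segments": [
    [0.8, [0, 0, 0], 0.143],
    [0.8, [0, 0, 0], 0.143],
    [0.8, [0, 0, 0], 0.143],
    [0.8, [0, 0, 0], 0.143],
    [0.8, [0, 0, 0], 0.143],
    [0.8, [0, 0, 0], 0.143],
    [0.8, [0, 0, 0], 0.143],
    [0.8, [0, 0, 0], 0.143],
    [0.8, [0, 0, 0], 0.143],
    [0.8, [0, 0, 0], 0.143],
    [0.8, [0, 0, 0], 0.141],
    [0.8, [0, 0, 0], 0],
    [0.8, [0.033, 0.011, 0], 0],
    [0.8, [0.033, 0.011, 0], 0],
    [0.8, [0.033, 0.011, 0], 0],
    [0.8, [0.033, 0.011, 0], 0],
    [0.8, [0, 0, 0.05], 0],
    [0.8, [0, 0, 0.05], 0],
    [0.8, [0, 0, 0], 0],
    [0.8, [0, 0, 0], 0]
  ]
}}

```text
time_s: 53.2
ee_pos: [0.4814, 0.0842, 0.1551]
tcp_rot: [[-0.998, 0.057, -0.003], [0.057, 0.998, -0.013], [0.002, -0.013, -1.0]]
ft_force: [0.3, 0.4, -0.0]
opening: 0.798
grasp_force: 0.0
```

Run:
```python
from h import *
m,im=snap('wrist','w19');print(bot.state()['ee_pos'])
g=cv2.cvtColor(im,cv2.COLOR_RGB2GRAY)
for x in blobs(im,(5,140,80),(20,255,255),100)[:3]: print(x[:3],cv2.approxPolyDP(cv2.findContours(x[3],0,2)[0][0],2,True)[:,0].tolist())
print('knob',[tuple(map(float,b[:3])) for b in blobs(im,(50,120,40),(80,255,255))])
for c in (288,294,300,350,356,362): print(c,g[280:350,c].tolist())
S,s=snap('scene','s3')
p=[.695836,.05453,-.0588]
print('scene exp',proj(S,pose(p,[[-.085,y,.1575] for y in(.09,.03,-.03)])).round(1).tolist())
print('band exp',proj(S,pose(p,[[-.085,y,.102] for y in(.09,.03,-.03)])).round(1).tolist())
print([tuple(map(float,b[:3])) for b in blobs(s,(95,120,50),(130,255,255),6) if 300<b[1]<420 and 130<b[2]<300])
```

```text
[0.48253454 0.08479085 0.15633813]
(4726, np.float64(303.9), np.float64(295.2)) [[267, 279], [260, 297], [265, 324], [345, 324], [344, 279], [323, 279], [320, 255], [290, 255], [283, 278]]
knob [(1537.0, 617.3, 236.2)]
288 [67, 69, 69, 69, 67, 70, 69, 70, 68, 74, 90, 113, 131, 135, 135, 145, 154, 156, 156, 155, 155, 155, 154, 155, 154, 154, 153, 154, 153, 153, 153, 153, 153, 153, 153, 152, 152, 152, 153, 152, 148, 143, 146, 140, 118, 103, 102, 105, 106, 104, 109, 146, 176, 201, 213, 215, 214, 214, 215, 215, 215, 215, 215, 215, 215, 215, 215, 215, 215, 214]
294 [69, 69, 69, 69, 69, 68, 69, 70, 68, 74, 92, 113, 129, 140, 145, 151, 155, 155, 156, 156, 155, 155, 155, 154, 155, 154, 154, 154, 154, 154, 153, 153, 153, 153, 153, 153, 153, 152, 153, 152, 149, 145, 140, 130, 114, 106, 103, 105, 106, 105, 108, 144, 183, 204, 214, 215, 215, 215, 214, 215, 215, 214, 215, 215, 214, 215, 215, 215, 215, 215]
300 [6
[... 811 characters left out ...]
54, 54, 55, 54, 54, 72, 96, 104, 106, 106, 104, 117, 158, 191, 208, 215, 215, 215, 215, 214, 215, 214, 215, 215, 214, 215, 214, 215, 215, 215]
362 [46, 46, 47, 47, 47, 47, 48, 49, 49, 50, 48, 50, 48, 49, 51, 51, 50, 50, 52, 51, 53, 54, 51, 50, 47, 47, 47, 48, 47, 48, 50, 49, 51, 51, 52, 52, 52, 53, 53, 55, 54, 54, 55, 54, 53, 73, 95, 104, 106, 105, 103, 115, 156, 191, 207, 214, 215, 214, 214, 215, 215, 215, 214, 215, 214, 215, 215, 215, 215, 215]
scene exp [[385.5, 213.2], [367.3, 225.8], [348.4, 239.0]]
band exp [[383.2, 227.1], [365.7, 239.5], [347.4, 252.5]]
[(46.0, 346.2, 256.5), (44.0, 365.6, 243.6), (41.0, 383.4, 231.1), (26.0, 366.9, 228.8), (23.0, 385.0, 216.6), (23.0, 348.1, 242.2)]
```

Run:
```python
from h import *
m=bot.camera_model('wrist');g=cv2.imread('pics/w19.png',0)
for c in(270,276,335,340): print(c,g[288:334,c].tolist())
for v1,v2 in((297.5,324),(296.5,324)):
    a=ray(m,[[300,v1]],.033)[0];b=ray(m,[[300,v2]],.026)[0];d=b[0]-a[0];print(d,.033-28/90*d)
print(ray(m,[[617,236]],.043))
go([.494,.2826,.027],np.pi/2-.0588)
```

```text
270 [67, 67, 67, 69, 70, 69, 69, 67, 72, 110, 141, 149, 146, 146, 146, 146, 147, 146, 145, 147, 146, 146, 145, 147, 146, 147, 147, 146, 146, 147, 147, 148, 149, 145, 127, 111, 107, 104, 101, 102, 103, 101, 112, 156, 190, 207]
276 [67, 68, 68, 71, 68, 69, 69, 67, 72, 113, 142, 149, 147, 147, 147, 147, 148, 146, 146, 147, 146, 147, 148, 147, 148, 147, 147, 148, 148, 148, 147, 147, 149, 145, 127, 112, 109, 105, 102, 102, 105, 102, 111, 153, 188, 207]
335 [68, 69, 70, 71, 70, 72, 71, 71, 67, 91, 128, 146, 147, 146, 146, 146, 146, 146, 147, 147, 147, 146, 146, 147, 147, 147, 148, 148, 147, 147, 148, 148, 148, 149, 152, 141, 117, 107, 104, 103, 105, 106, 105, 124, 167, 196]
340 [69, 69, 70, 70, 70, 70, 71, 70, 65, 90, 129, 146, 148, 147, 146, 146, 147, 146, 147, 147, 147, 146, 147, 147, 148, 147, 148, 148, 148, 147, 149, 148, 148, 149, 151, 142, 117, 107, 105, 104, 105, 105, 103, 121, 165, 195]
0.024914531107737226 0.025248812544259532
0.025686360510417394 0.025008687841203477
[[0.49928905 0.27511354 0.043     ]]
turn 0.001 shift [0.0011, 0.1993, 0.1278] | q7 0.38
```

The deck is still level (edge at 25.4 mm on the ramp) and the filters are upright. Next I push the knob home.

Emit:
{"fn": "drive_effector", "kwargs": {
  "segments": [
    [0.8, [0, 0.04, 0], 0],
    [0.8, [0, 0.04, 0], 0],
    [0.8, [0, 0.04, 0], 0],
    [0.8, [0, 0.04, 0], 0],
    [0.8, [0.001, 0.037, 0], 0],
    [0.8, [0, 0, 0], 0],
    [0.8, [0, 0, 0.04], 0],
    [0.8, [0, 0, 0.04], 0],
    [0.8, [0, 0, 0.04], 0],
    [0.8, [0, 0, 0.008], 0],
    [0.8, [0, 0, 0], 0],
    [0.3, [0, 0, 0], 0],
    [0.3, [0, 0, 0], 0],
    [0.3, [0, 0, 0], 0],
    [0.3, [0, 0, 0], 0],
    [0.3, [0, 0, 0], 0]
  ],
  "force": 50
}}

```text
time_s: 54.9
ee_pos: [0.4938, 0.2811, 0.0275]
tcp_rot: [[-0.998, 0.06, 0.003], [0.06, 0.998, -0.008], [-0.004, -0.008, -1.0]]
ft_force: [-0.2, -0.3, 6.5]
opening: 0.453
grasp_force: 49.4
```

Emit:
{"fn": "drive_effector", "kwargs": {
  "segments": [
    [0.3, [-0.01, 0, 0], 0],
    [0.3, [-0.01, 0, 0], 0],
    [0.3, [-0.01, 0, 0], 0],
    [0.3, [-0.01, 0, 0], 0],
    [0.3, [-0.003, 0, 0], 0],
    [0.3, [0, 0, 0], 0],
    [0.3, [0, 0, 0], 0]
  ]
}}

```text
time_s: 55.6
ee_pos: [0.5288, 0.2789, 0.0274]
tcp_rot: [[-0.998, 0.057, -0.009], [0.057, 0.998, -0.011], [0.008, -0.011, -1.0]]
ft_force: [-16.1, -0.7, 18.2]
opening: 0.453
grasp_force: 51.1
```

Emit:
{"fn": "drive_effector", "kwargs": {
  "segments": [
    [0.8, [0, 0, 0], 0],
    [0.8, [0, 0, 0], 0],
    [0.8, [0, 0, 0], 0],
    [0.8, [0, 0, 0], 0],
    [0.8, [0, 0, -0.04], 0],
    [0.8, [0, 0, -0.04], 0],
    [0.8, [0, 0, -0.04], 0],
    [0.8, [0, 0, -0.04], 0],
    [0.8, [0.04, 0, 0], 0],
    [0.8, [0.04, 0, 0], 0],
    [0.8, [0, 0, 0], 0],
    [0.8, [0, 0, 0], 0],
    [0.8, [0, 0, 0], 0]
  ]
}}

```text
time_s: 56.9
ee_pos: [0.457, 0.2831, 0.1847]
tcp_rot: [[-0.998, 0.061, 0.001], [0.061, 0.998, -0.013], [-0.002, -0.012, -1.0]]
ft_force: [-0.2, 0.3, 0.2]
opening: 0.798
grasp_force: 0.0
```

Run:
```python
from h import *
S,s=snap('scene','s4');T,t=snap('top','t4')
print('knob top',[tuple(map(float,b[:3])) for b in blobs(t,(50,120,40),(80,255,255))],'scene',[tuple(map(float,b[:3])) for b in blobs(s,(50,120,40),(80,255,255))])
a=cv2.imread('pics/scene0.png')[:,:,::-1].copy();b=cv2.imread('pics/top0.png')[:,:,::-1].copy()
print('start',[tuple(map(float,x[:3])) for x in blobs(b,(50,120,40),(80,255,255))],[tuple(map(float,x[:3])) for x in blobs(a,(50,120,40),(80,255,255))])
print([tuple(map(float,b[:3])) for b in blobs(s,(95,120,50),(130,255,255),6) if 300<b[1]<420 and 130<b[2]<300])
print('orange',[tuple(map(float,b[:3])) for b in blobs(s,(5,150,120),(20,255,255),40)][:5])
z=cv2.imread('pics/s3.png')[:,:,::-1].copy();print('before',[tuple(map(float,b[:3])) for b in blobs(z,(5,150,120),(20,255,255),40)][:5])
```

```text
knob top [] scene [(130.0, 388.9, 197.2), (88.0, 97.4, 7.6), (16.0, 91.5, 17.4)]
start [(88.0, 212.9, 239.2)] [(129.0, 388.9, 197.2), (94.0, 97.2, 7.9)]
[(46.0, 346.2, 256.5), (44.0, 365.6, 243.6), (41.0, 383.4, 231.1), (25.0, 367.0, 228.8), (23.0, 385.0, 216.6), (23.0, 348.1, 242.2)]
orange [(373.0, 294.9, 361.2), (117.0, 85.4, 429.2), (105.0, 333.6, 248.6), (68.0, 332.4, 233.1), (64.0, 429.2, 236.0)]
before [(373.0, 294.9, 361.2), (116.0, 85.1, 429.4), (105.0, 333.6, 248.6), (74.0, 332.9, 233.5), (66.0, 429.2, 235.9)]
```

```bash
python3 -c "
from workcell import bot
print(bot.job_done())"
```

```text
the job is handed in; nothing more can be done
None
```

I handed the job in at about 57 s with the vent knob back at its starting position, the wedge under the deck with the deck within about 0.5 mm of level, and all three filters upright in ports 4, 3 and 2 (the fourth cup was empty), by camera and force readings; the hand-in returned no verdict.

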